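# Fit the handle to a leather-pressing sole and hold it against the sprung fence

## Task

Take the long bar-shaped wooden handle out of the rack and plug its tenon fully home into the mortise of the aluminium pressing sole. Then, by the handle, slide the sole flat against the middle of the sprung fence and press steadily with about 10 N, which brings the fence bar about half-way in, level with the white marks; never drive it to its end stop. Finish while still holding it pressed there by the handle, so that I can drive the locking screw; touch the sole and fence only through the handle, and leave the other handles and everything else where they are.

Things in the scene. Friction and masses are not known exactly. Their poses are not given: they have to be found in the camera images.
- handle_mid (a point): head centre of the handle to fit, light wood, 90 g: bar head 60 (x) x 34 (y) x 45 mm (z, up); tenon 30 (x) x 20 (y) mm reaches 20 mm down from the head's flat underside (shoulder), which lies 22.5 mm below this point. Either way round fits. At the start it stands in one of the rack's pockets, shoulder on the rack's top, x along the rack's row
- mortise (a point): middle of the top face of the sole, a loose aluminium slab 100 (x) x 140 (y) x 25 mm (z, up), 0.8 kg, flat on the bench before the fence: mouth of a through mortise, 30 mm along the sole's y, 20 mm along its x, plus 2.5 mm play in all. So the handle's x goes along the sole's y; seated, handle_mid is 22.5 mm above this point
- sole: the pressing sole itself; origin under its middle, on the bench; axes as for mortise
- fence: sprung fence fixed to the bench: aluminium bar 200 mm long, top 35 mm high, before a dark steel bracket 236 mm long, 46 mm high; its arms beside the bar's ends bear white marks 10 mm in from the bar's rest. Origin on the bench under the middle of the bar's front at rest (fixed); x points level into the fence (push this way), y along the bar. A 140 mm edge of the sole meets the bar
- bar (a joint): how far the fence bar is pushed in, m: 0 at rest, end stop at 0.020; a plain spring of 1 N per mm, so 0.010 is about 10 N. It springs back when released
- rack: fixed wooden rack 240 (x) x 64 (y) x 28 mm (z) with three pockets in a row along its x, at -76, 0 and 76 mm, each holding one handle, 22 mm deep; origin under its middle
- handle: the bar-shaped handle again; origin at the foot of its tenon, 42.5 mm below handle_mid
- knob_handle: another handle in the rack, to be left: round knob head 44 mm wide, 44 mm tall; origin at its tenon's foot, 20 mm below the rack's top
- short_handle: another handle in the rack, to be left: low square head 44 x 44 x 20 mm; origin at its tenon's foot, 20 mm below the rack's top
- dye_bottle: amber dye bottle, 44 mm wide, 85 mm tall; origin on its underside; to be left alone
- wax_jar: low jar, 60 mm wide, 45 mm tall; origin on its underside; to be left alone
- iron_weight: dark iron cylinder, 60 mm wide, 40 mm tall; origin on its underside; to be left alone
- mallet: wooden hammer-shaped mallet lying on the bench at the left; the origin is on its underside, x along the handle; to be left alone
- sanding_block: cork block 70 x 40 x 30 mm; origin on its underside; to be left alone
Mind the look-alikes: they are no part of the job. What is shaped like the handle but pink is not meant.

How it is judged:
On the way, in this order (a step that is already met when the one before it is completed fails the run):
1. the handle is lifted clear of the rack (height (world z) of handle_mid above 0.08 m and contact force between the fingers and handle above 0.3 N), for 0.1 s.
2. the handle is plugged fully home in the sole, before the sole meets the fence (horizontal distance between handle_mid and mortise below 0.005 m and z of handle_mid in the frame of mortise between 0.019 and 0.0255 m and angle between the x axis of handle_mid and the y axis of mortise, either way round below 0.15 rad and angle between mortise's own z axis and vertical below 0.06 rad and contact force between sole and fence below 0.1 N), for 0.2 s.
3. the sole is pressed against the fence by its handle with 5 to 15 N (horizontal distance between handle_mid and mortise below 0.005 m and z of handle_mid in the frame of mortise between 0.019 and 0.0255 m and angle between the x axis of handle_mid and the y axis of mortise, either way round below 0.15 rad and angle between mortise's own z axis and vertical below 0.06 rad and contact force between sole and fence between 5 and 15 N and value of joint bar between 0.005 and 0.015 m and angle between the x axis of mortise and the x axis of fence, either way round below 0.07 rad and y of mortise in the frame of fence between -0.02 and 0.02 m and contact force between the fingers and handle above 2 N and contact force between each of the arm, the fingers and fence below 0.5 N and contact force between the fingers and sole below 3 N and contact force between the arm and sole below 0.5 N), for 0.5 s.
At the end, for the whole second after the job is handed in: Handle home in the sole (shoulder within 3 mm, centred within 5 mm); sole flat on the bench, square to the fence bar within 0.07 rad, within 20 mm of its middle, at rest, pressing it with 5 to 15 N (bar 5 to 15 mm in); the robot touches the handle but neither sole nor fence (all of step 3 and linear speed of sole below 0.01 m/s); the arm keeps its last pose, push and grip.
It fails at once if the fence bar is driven to its end stop (19 mm or more) (value of joint bar above 0.019 m).
It fails at once if another handle or a bystander is moved by more than 20 mm (distance of any of knob_handle, short_handle, dye_bottle, wax_jar, iron_weight, mallet, sanding_block from where it was at the start of the episode above 0.02 m).
It also fails if it takes over 61 s, if anything falls off the work surface, if the arm or the gripper's body presses on something with over 40 N, if the wrist force passes 120 N, or if a joint passes its speed limit or range.

## Robot

A 6-joint arm with a two-finger parallel gripper is mounted at the origin on the work surface. World frame = base frame: x ahead of the robot, y to its left, z up, the work surface at z = 0. Lengths are in m, angles in rad, forces in N, time in s.
With the tool pointing down it reaches from about 0.35 to 0.975 m from the base axis. Payload 4.9 kg.
Tool frame: the origin (TCP) lies at the very end of the fingers, on their centre line; the grasp point (between the pads) lies 19 mm behind it; z points along the fingers, y is the direction in which the jaws open and shut (so a half turn about z gives the same grasp; the last joint's range is limited). The gripper opens to 85 mm and grips with 20 to 120 N. Pads are 22 mm wide; open, the fingers measure 114 mm over their backs; the gripper's body (76 mm by 85 mm) begins 54 mm behind the grasp point. The pads swing forward as they close: fully open they stand 13 mm farther back than shut.
Start: joints at [1.148, 0.053, 1.613, -0, 1.476, -0.119], TCP at [0.187, 0.596, 0.21] pointing down, gripper open.
Joint ranges: [-3.01, 3.01], [-1.01, 2.22], [0.06, 2.58], [-1.02, 4.17], [0.09, 2.62], [-3.14, 3.14]. Speed limits (rad/s): [2.57, 2.57, 3.14, 3.14, 3.14, 3.14].

## Interface

Orientations are given as a rotation vector (axis times angle).
In Python, from station import ctrl gives the robot as it stands.
- The arm moves only by the tool step_arm, never from a script. Its argument "moves" is a list of rows, each a list of 5 numbers: the opening, from 0 (shut) to 1 (fully open), then the shift along the world's x, y, z in m, then the turn about the world's z in degrees. A call has 1 to 20 rows; each row shifts and turns the pose as measured when the row begins; what a row does not reach is not made up. A row lasts 1/8 s, in which the tool goes at most 62.5 mm and 10.7 degrees, less where a joint would pass 70% of its speed; a pose out of reach is approached as far as the arm can. A call is refused whole if a number of a shift passes 0.0625 or a number of a turn 10.7, either way. A call with a gripper value outside its range is refused whole. The fingers move at their own pace and stop on an object; "newtons" is the grip in N (left out, the last holds). Time passes only in rows, so rows that do not move let the fingers close. It gives the time, the measured TCP pose, the force and the opening at its end, in the units of the state.
- ctrl.get_obs(): the state, without advancing time (a new reading comes with each control period).
- ctrl.get_image(name): name is "scene" or "top" or "wrist"; returns a dict with "color" (384x512x3 uint8, red, green, blue), "camera_matrix" (3x3 intrinsics, pixels), "R" (3x3) and "t" (3): a world point X has camera coordinates R X + t; the wrist camera has in their place "T_tool_cam" (4x4, takes a point from camera to tool coordinates, whose origin is the TCP and whose axes are the flange's). Camera axes: x right, y down, z forward; pixel columns grow to the right and rows downward; lengths in m; the calibration is good to about 2 mm. A picture is of the moment at which its call begins: read the wrist's pose just before it. There is no depth.
- ctrl.finish_job(): hands the job in, once; it reports no verdict.
Trained networks look in a picture, given as the dict that the camera call returned (one of the last four; its "shot" number tells which), for a name from the list of things; names that differ only in an ending like _2 or _b are one class to them, and where a whole thing is asked for, a point or a joint stands for the part that bears it (a point fixed in the world has none). Each returns a list of dicts, best first, with "p" (0 to 1); they miss things now and then, are a little off and sometimes report something else, mostly with a low value. They report only what shows in the picture. A call takes as long as a camera call. They do not tell look-alikes from the thing itself.
- ctrl.spot_in(picture, query): "bbox" ([left, top, right, bottom] in pixels, round what is visible of it).
The state is a dict: "t": time; "q": joint angles; "dq": joint speeds; "effort": joint torques, N m; "tool_pos": TCP position; "tool_rot": TCP orientation; "contact_force": force on the tool from outside, world axes, zero at the start; "wrist_torque": the same for the moment, N m; "opening": finger opening in m.
Only numpy, scipy, OpenCV 4.12 (cv2) and the standard library are available. Lean on these libraries where they do the work, as an engineer would, in place of code of your own. Each camera call takes 0.05 s, during which the arm holds its last target.

## Working session

There is one attempt and no reset: what is moved stays moved. The work goes in short steps, Python scripts to look and compute and a tool call to move; the robot and the scene stay as the last step left them, time stands still between calls to the robot, and variables do not carry over. Pictures are saved under pics/ and viewed, and the job is handed in when it is done.

Besides the shell and the picture viewer there is one more tool, called after "Request:" in YAML: its name, and indented under it one key for each argument. step_arm: Moves the arm, as the interface text tells. Its arguments: {"type":"object","properties":{"moves":{"type":"array","items":{"type":"array","items":{"type":"number"}}},"newtons":{"type":"number"}},"required":["moves"]}

```bash
mkdir -p pics; ls
cat > h.py <<'E'
import numpy as np, cv2
from station import ctrl
def save(p,n,s=1):
    im=cv2.cvtColor(p['color'],cv2.COLOR_RGB2BGR)
    if s!=1: im=cv2.resize(im,None,fx=s,fy=s)
    cv2.imwrite('pics/'+n+'.png',im)
def RT(p,obs=None):
    if 'R' in p: return np.array(p['R']),np.array(p['t'])
    T=np.eye(4); T[:3,:3]=cv2.Rodrigues(np.array(obs['tool_rot'],float))[0]; T[:3,3]=obs['tool_pos']
    W=np.linalg.inv(T@np.array(p['T_tool_cam'])); return W[:3,:3],W[:3,3]
def ray(p,uv,z,obs=None):
    R,t=RT(p,obs);K=np.array(p['camera_matrix']); uv=np.atleast_2d(np.array(uv,float))
    d=(np.linalg.inv(K)@np.c_[uv,np.ones(len(uv))].T).T@R; c=-R.T@t
    return c+d*((z-c[2])/d[:,2])[:,None]
def proj(p,X,obs=None):
    R,t=RT(p,obs);K=np.array(p['camera_matrix']); x=(R@np.atleast_2d(X).T).T+t; x=x@K.T; return x[:,:2]/x[:,2:]
E
python3 - <<'E'
from h import *
for n in ['top','scene']:
    p=ctrl.get_image(n); save(p,n+'0',1.5)
    print(n,'cam',-np.array(p['R']).T@p['t'])
    for q in ['handle','sole','fence','rack','knob_handle','short_handle','dye_bottle','wax_jar','iron_weight','mallet','sanding_block']:
        print(q,[(np.round(d['bbox']).tolist(),round(d['p'],2)) for d in ctrl.spot_in(p,q)])
print(ctrl.get_obs())
E
```

```text
pics
top cam [0.39996297 0.09634218 1.25884883]
handle [([318.0, 212.0, 333.0, 238.0], 0.84), ([354.0, 226.0, 369.0, 250.0], 0.76)]
sole [([194.0, 195.0, 244.0, 229.0], 0.93)]
fence [([181.0, 150.0, 258.0, 174.0], 0.83)]
rack [([160.0, 249.0, 187.0, 271.0], 0.5)]
knob_handle [([355.0, 206.0, 369.0, 218.0], 0.72), ([309.0, 130.0, 327.0, 150.0], 0.17)]
short_handle [([357.0, 258.0, 370.0, 274.0], 0.65), ([335.0, 144.0, 354.0, 157.0], 0.4)]
dye_bottle [([334.0, 141.0, 355.0, 157.0], 0.49), ([107.0, 168.0, 153.0, 250.0], 0.21)]
wax_jar [([308.0, 130.0, 327.0, 149.0], 0.74)]
iron_weight [([308.0, 168.0, 329.0, 187.0], 0.61)]
mallet [([106.0, 170.0, 153.0, 247.0], 0.58)]
sanding_block [([160.0, 247.0, 188.0, 268.0], 0.69), ([307.0, 165.0, 327.0, 188.0], 0.29)]
scene cam [ 0.97831417 -0.59805103  0.84681094]
handle [([118.0, 246.0, 150.0, 277.0], 0.85), ([165.0, 224.0, 193.0, 253.0], 0.55)]
sole [([235.0, 152.0, 284.0, 197.0], 0.59)]
fence [([283.0, 160.0, 340.0, 226.0], 0.84)]
rack [([93.0, 236.0, 185.0, 305.0], 0.67), ([242.0, 290.0, 262.0, 326.0], 0.41)]
knob_handle [([151.0, 265.0, 169.
[... 344 characters left out ...]
0], 0.77), ([279.0, 161.0, 346.0, 225.0], 0.54)]
{'t': 1.2, 'q': array([ 1.14800636e+00,  5.26635336e-02,  1.61293130e+00, -5.66629040e-06,
        1.47600659e+00, -1.19000012e-01]), 'dq': array([ 0.00034592, -0.00071686, -0.00012348, -0.00148461, -0.00345807,
       -0.00083358]), 'effort': array([ 1.87236587e-04, -3.93681693e+01, -3.70459306e+01, -9.18950241e-05,
        2.30735841e-04,  9.86827729e-06]), 'tool_pos': array([0.18694883, 0.59634922, 0.21040748]), 'tool_rot': array([ 4.75357993e-01,  3.10541781e+00, -1.56455608e-05]), 'contact_force': array([-0.14620945, -0.23706087,  0.13717653]), 'wrist_torque': array([-0.04132312, -0.03130666, -0.00774048]), 'opening': 0.08549758099987737}
```

View pics/top0.png

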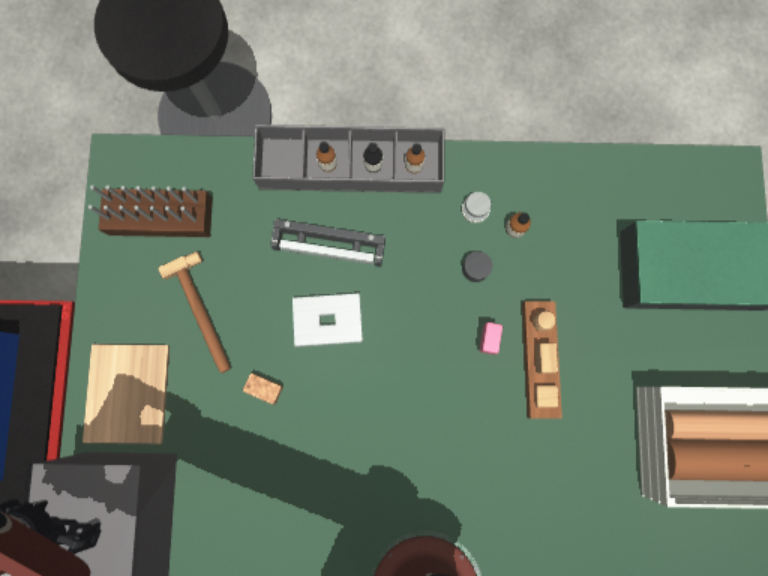

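View pics/scene0.png

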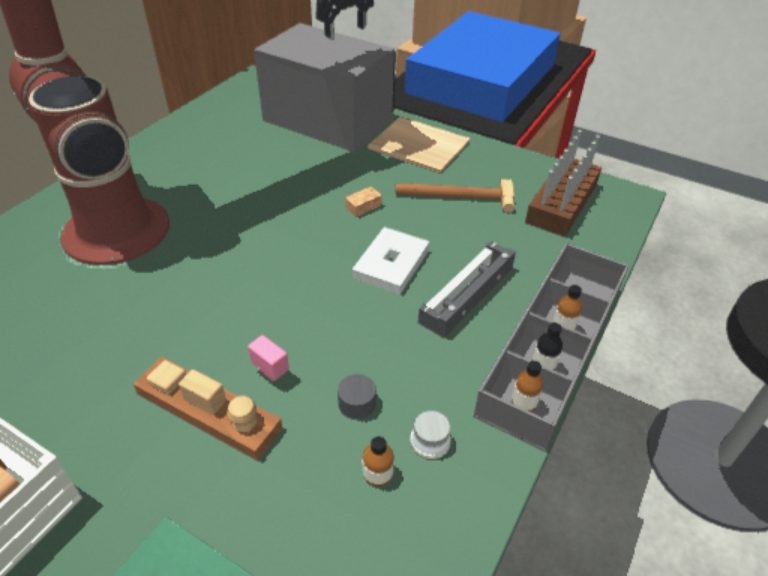

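The top view shows the wooden bar handle in the rack's middle pocket at about (366,239) in original pixels. The pink look-alike is at (328,225), the sole at (218,213) and the fence at (218,162). Next I'll measure edges on enlarged crops.

Run:
```python
from h import *
p=ctrl.get_image('top'); 
im=cv2.cvtColor(p['color'],cv2.COLOR_RGB2BGR)
a=cv2.resize(im[140:235,170:270],None,fx=6,fy=6,interpolation=cv2.INTER_CUBIC)
b=cv2.resize(im[190:290,310:385],None,fx=6,fy=6,interpolation=cv2.INTER_CUBIC)
cv2.imwrite('pics/cs.png',a);cv2.imwrite('pics/cr.png',b)
g=im.min(axis=2); m=(g>170).astype(np.uint8); 
n,l,s,c=cv2.connectedComponentsWithStats(m)
for i in range(1,n):
    x,y,w,h,A=s[i]
    if A>60 and 170<x<270 and 140<y<235:
        mm=(l==i).astype(np.uint8); cs,_=cv2.findContours(mm,cv2.RETR_EXTERNAL,2); r=cv2.minAreaRect(cs[0]); bx=cv2.boxPoints(r)
        z=.025 if h>25 else .035
        W=ray(p,bx,z)[:,:2]; print(A,x,y,w,h); print(bx.round(1).tolist(),W.round(4).tolist(),'c',W.mean(0),'len',[np.linalg.norm(W[k]-W[k-1]).round(4) for k in range(4)],[np.degrees(np.arctan2(*(W[k]-W[k-1])[::-1])).round(1) for k in range(4)])
hsv=cv2.cvtColor(im,cv2.COLOR_BGR2HSV)
# handle guess
print(ray(p,[[366,239]],.073), ray(p,[[366,239]],.05))
```

```text
332 186 160 63 15
[[185.6999969482422, 164.8000030517578], [186.60000610351562, 159.3000030517578], [248.60000610351562, 168.8000030517578], [247.8000030517578, 174.3000030517578]] [[0.6876, 0.3127], [0.7054, 0.3108], [0.6782, 0.1141], [0.6605, 0.1164]] c [0.68292251 0.21349689] len [np.float64(0.1982), np.float64(0.0179), np.float64(0.1986), np.float64(0.0178)] [np.float64(82.2), np.float64(-6.0), np.float64(-97.9), np.float64(172.6)]
1374 195 196 47 35
[[194.0, 198.3000030517578], [239.10000610351562, 195.3000030517578], [241.1999969482422, 227.1999969482422], [196.10000610351562, 230.1999969482422]] [[0.5828, 0.284], [0.5948, 0.1427], [0.4946, 0.1338], [0.483, 0.2734]] c [0.53877696 0.20844949] len [np.float64(0.1004), np.float64(0.1418), np.float64(0.1006), np.float64(0.14)] [np.float64(6.1), np.float64(-85.2), np.float64(-174.9), np.float64(94.8)]
[[ 0.4617946  -0.24003597  0.073     ]] [[ 0.46299385 -0.24656015  0.05      ]]
```

View pics/cs.png

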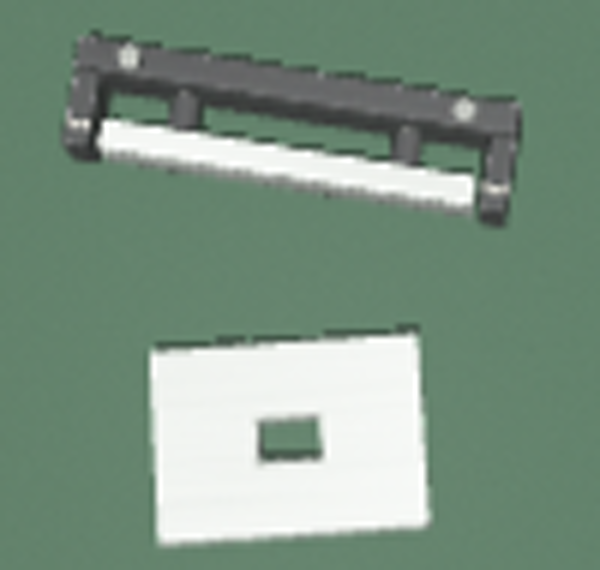

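View pics/cr.png

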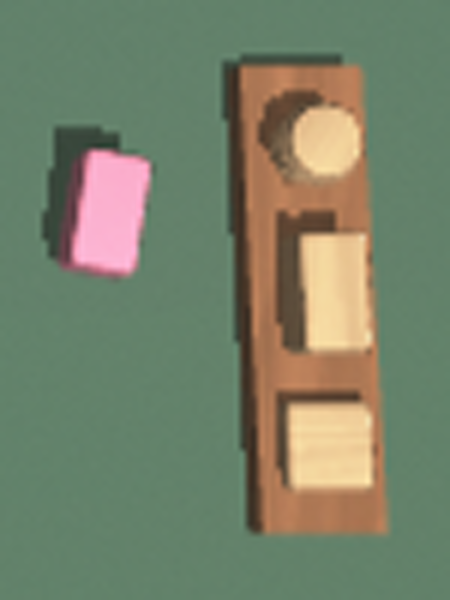

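Run:
```python
from h import *
p=ctrl.get_image('top')
o=np.array([310,190.])-.5
H=ray(p,np.array([[303,233],[366,236],[372,352],[305,350]])/6+o,.073)[:,:2]
R=ray(p,np.array([[240,66],[360,66],[387,532],[262,532]])/6+o,.028)[:,:2]
for W in (H,R):
    print(W.round(4).tolist(),'c',W.mean(0),[np.linalg.norm(W[k]-W[k-1]).round(4) for k in range(4)],[np.degrees(np.arctan2(*(W[k]-W[k-1])[::-1])).round(1) for k in range(4)])
m=np.array([[258,416],[322,414],[324,459],[260,462]])/6+np.array([170,140])-.5
W=ray(p,m,.025)[:,:2]; print('mort',W.mean(0),[np.linalg.norm(W[k]-W[k-1]).round(4) for k in range(4)])
# fence front bar corner top: bar bbox
s=ctrl.get_image('scene')
im=cv2.cvtColor(s['color'],cv2.COLOR_RGB2BGR)
def box(c,ang,lx,ly,z):
    a=np.radians(ang);X=np.array([np.cos(a),np.sin(a)]);Y=np.array([-X[1],X[0]])
    return [np.r_[np.array(c)+X*i*lx/2+Y*j*ly/2,z] for i,j in ((1,1),(1,-1),(-1,-1),(-1,1))]
def dr(pp,b,col):
    im=cv2.cvtColor(pp['color'],cv2.COLOR_RGB2BGR) if not hasattr(dr,str(id(pp))) else 0
    return proj(pp,np.array(b))
for nm,pp in (('top',p),('scene',s)):
    im=cv2.cvtColor(pp['color'],cv2.COLOR_RGB2BGR); im=cv2.resize(im,None,fx=4,fy=4,interpolation=cv2.INTER_CUBIC)
    for b in (box((.5388,.2084),5,.1,.14,.025),box(H.mean(0),np.nan_to_num(np.degrees(np.arctan2(*(H[0]-H[3])[::-1]))),.06,.034,.073),box((.683,.2135),-7.9,.018,.2,.035),box(R.mean(0),np.degrees(np.arctan2(*(R[0]-R[3])[::-1])),.24,.064,.028)):
        cv2.polylines(im,[((proj(pp,np.array(b))+.5)*4).astype(int)],True,(0,0,255),1)
    if nm=='top': a,b=im[560:940,680:1080],im[760:1160,1240:1540]
    else: a,b=im[560:940,880:1400],im[880:1240,360:780]
    h=min(a.shape[0],b.shape[0]); cv2.imwrite('pics/ov_%s.png'%nm,cv2.resize(np.hstack([a[:h],b[:h]]),None,fx=.84,fy=.84))
```

```text
[[0.4933, -0.2229], [0.4923, -0.2544], [0.435, -0.2556], [0.4354, -0.2224]] c [ 0.46398672 -0.23884998] [np.float64(0.0579), np.float64(0.0315), np.float64(0.0573), np.float64(0.0332)] [np.float64(-0.5), np.float64(-91.8), np.float64(-178.7), np.float64(89.2)]
[[0.5836, -0.2042], [0.5847, -0.2672], [0.3458, -0.2739], [0.3448, -0.2103]] c [ 0.46472718 -0.23891286] [np.float64(0.2389), np.float64(0.063), np.float64(0.239), np.float64(0.0636)] [np.float64(1.5), np.float64(-89.0), np.float64(-178.4), np.float64(90.9)]
mort [0.53933808 0.20721872] [np.float64(0.0241), np.float64(0.0333), np.float64(0.0236), np.float64(0.0332)]
```

View pics/ov_top.png

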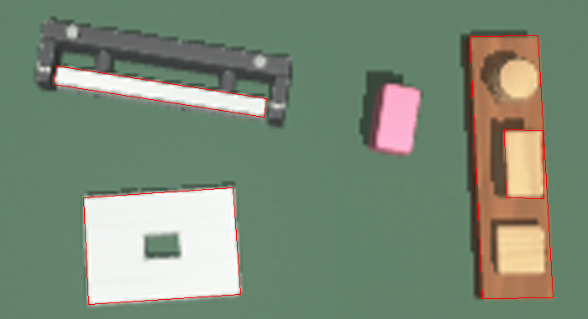

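View pics/ov_scene.png

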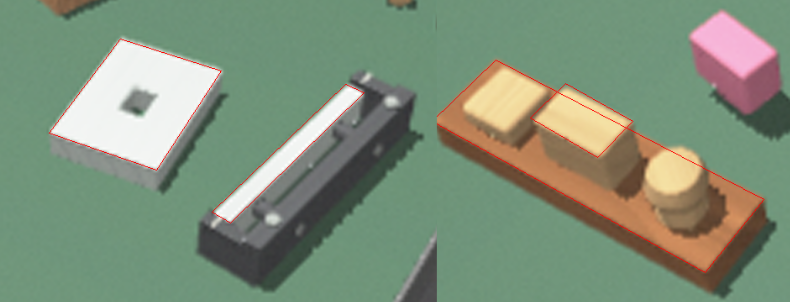

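Request:
step_arm:
  moves:
    - [0.7, 0.035, -0.048, 0, 2]
    - [0.7, 0.035, -0.048, 0, 2]
    - [0.7, 0.035, -0.048, 0, 2]
    - [0.7, 0.035, -0.048, 0, 2]
    - [0.7, 0.035, -0.048, 0, 2]
    - [0.7, 0.035, -0.048, 0, 2]
    - [0.7, 0.035, -0.048, 0, 2]
    - [0.7, 0.035, -0.048, 0, 2]
    - [0.7, 0, -0.056, 0, 1]
    - [0.7, 0, -0.056, 0, 1]
    - [0.7, 0, -0.056, 0, 1]
    - [0.7, 0, -0.056, 0, 0]
    - [0.7, 0, -0.056, 0, 0]
    - [0.7, 0, -0.056, 0, 0]
    - [0.7, 0, -0.056, 0, 0]
    - [0.7, 0, -0.05, 0, 0]
  newtons: 60

```text
t: 3.35
tool_pos: [0.4721, -0.2543, 0.2143]
tool_rot: [-0.072, 3.129, 0.003]
contact_force: [0.0, 0.2, 0.1]
opening: 0.0595
```

```bash
cat >> h.py <<'E'
def yaw(o):
    M=cv2.Rodrigues(np.array(o['tool_rot'],float))[0]; return np.degrees(np.arctan2(M[1,1],M[0,1]))
E
python3 - <<'E'
from h import *
o=ctrl.get_obs(); p=ctrl.get_image('wrist'); save(p,'w1',1.5)
print(o['tool_pos'],yaw(o))
import pickle; pickle.dump((o,p),open('w1.pkl','wb'))
print([(d['bbox'],d['p']) for d in ctrl.spot_in(p,'handle')])
E
```

```text
[ 0.47214749 -0.25431187  0.21430055] 92.65303710519991
[([328.6, 173.2, 370.7, 228.7], 0.68), ([252.9, 139.0, 285.2, 195.9], 0.57)]
```

View pics/w1.png

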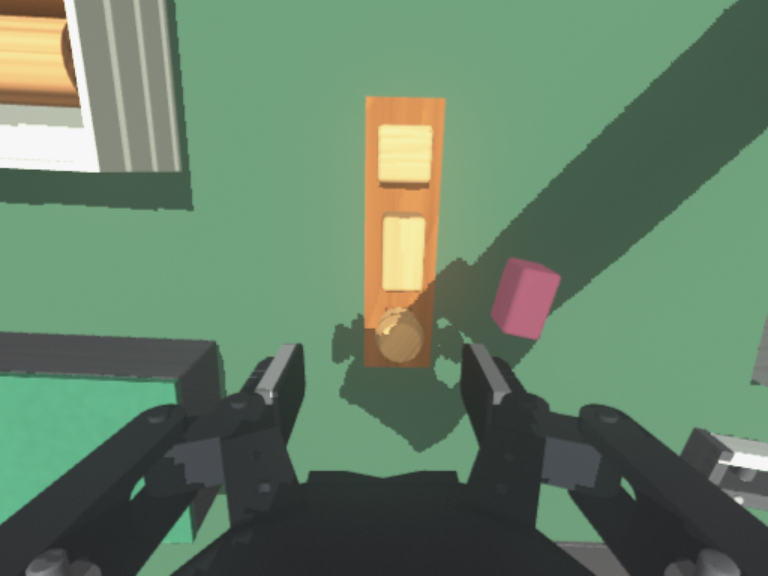

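The wrist view shows the bar head at about (403,253) in the 1.5x picture, between the short handle (405,153) and the knob (400,335). The pink block is off to the right at (527,298).

Run:
```python
from h import *
import pickle; o,p=pickle.load(open('w1.pkl','rb'))
W=ray(p,np.array([[383.5,214],[423.5,217],[424,291],[383,290]])/1.5-.17,.073,o)[:,:2]
R=ray(p,np.array([[366,97],[445,98],[432,367],[364,367]])/1.5-.17,.028,o)[:,:2]
P=ray(p,np.array([[515,258],[560,275],[541,338],[494,318]])/1.5-.17,.065,o)[:,:2]
for W in (W,R,P): print(W.round(4).tolist(),'c',W.mean(0),[np.linalg.norm(W[k]-W[k-1]).round(4) for k in range(4)],[np.degrees(np.arctan2(*(W[k]-W[k-1])[::-1])).round(1) for k in range(4)])
```

```text
[[0.4314, -0.254], [0.4322, -0.2236], [0.4908, -0.2187], [0.4915, -0.2516]] c [ 0.46146855 -0.23694923] [np.float64(0.0601), np.float64(0.0304), np.float64(0.0588), np.float64(0.0329)] [np.float64(-177.7), np.float64(88.4), np.float64(4.7), np.float64(-88.9)]
[[0.3442, -0.2719], [0.342, -0.2085], [0.5815, -0.1993], [0.5845, -0.2656]] c [ 0.46305417 -0.23634685] [np.float64(0.2403), np.float64(0.0634), np.float64(0.2397), np.float64(0.0664)] [np.float64(-178.5), np.float64(92.0), np.float64(2.2), np.float64(-87.4)]
[[0.4623, -0.1468], [0.4746, -0.1082], [0.5306, -0.1147], [0.5142, -0.1571]] c [ 0.4954222 -0.1317149] [np.float64(0.053), np.float64(0.0405), np.float64(0.0563), np.float64(0.0455)] [np.float64(168.8), np.float64(72.2), np.float64(-6.6), np.float64(-111.1)]
```

Request:
step_arm:
  moves:
    - [0.7, -0.009, 0.016, -0.05, -0.9]
    - [0.7, 0, 0, -0.05, 0]
    - [0.7, 0, 0, -0.03, 0]
    - [0.7, 0, 0, 0, 0]

```text
t: 3.95
tool_pos: [0.4629, -0.2386, 0.0825]
tool_rot: [-0.038, 3.127, 0.0]
contact_force: [0.5, -0.1, -0.2]
opening: 0.0596
```

Request:
step_arm:
  moves:
    - [0.7, 0, 0, -0.025, 0]
    - [0.7, 0, 0, -0.02, 0]
    - [0.7, 0, 0, -0.002, 0]
    - [0.7, 0, 0, 0, 0]

```text
t: 4.45
tool_pos: [0.4677, -0.2398, 0.0424]
tool_rot: [-0.041, 3.118, -0.009]
contact_force: [-0.5, -0.7, -0.2]
opening: 0.0597
```

Run:
```python
from h import *
o=ctrl.get_obs(); p=ctrl.get_image('wrist'); save(p,'w2',1.5)
print(o['tool_pos'],yaw(o),o['contact_force'])
```

```text
[ 0.46774728 -0.23980985  0.04235796] 91.51474359821567 [-0.53862089 -0.68548778 -0.22899843]
```

View pics/w2.png

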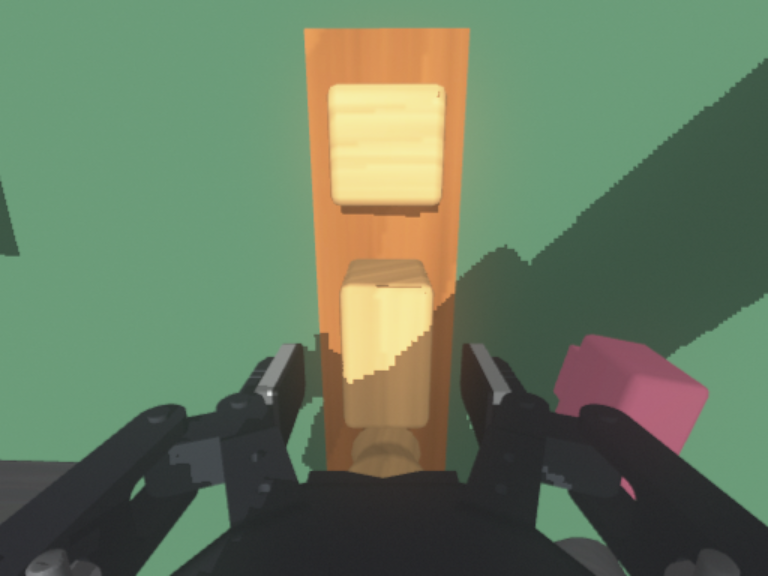

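Request:
step_arm:
  moves:
    - [0.7, -0.005, 0.001, -0.006, 0]
    - [0.7, 0, 0, 0, 0]

```text
t: 4.75
tool_pos: [0.4636, -0.2395, 0.0382]
tool_rot: [-0.041, 3.115, -0.013]
contact_force: [0.3, 0.8, -0.9]
opening: 0.0598
```

Run:
```python
from h import *
o=ctrl.get_obs(); M=cv2.Rodrigues(o['tool_rot'])[0]; print(o['tool_pos'],M.round(4),o['q'],o['dq'].round(4))
```

```text
[ 0.46361457 -0.23949911  0.03815634] [[-0.9993 -0.0265  0.0263]
 [-0.0267  0.9996 -0.0077]
 [-0.0261 -0.0084 -0.9996]] [-0.62480765 -0.03782461  2.00861997  0.00999885  1.14499362 -2.22624438] [ 0.0008 -0.0094 -0.0218  0.0006 -0.0028  0.0007]
```

Request:
step_arm:
  moves:
    - [0.7, 0, 0, -0.002, 0]
    - [0.7, 0, 0, 0, 0]

```text
t: 5.0
tool_pos: [0.4637, -0.2397, 0.0364]
tool_rot: [-0.041, 3.115, -0.013]
contact_force: [-0.1, -0.8, 1.1]
opening: 0.06
```

Run:
```python
from h import *
o=ctrl.get_obs(); M=cv2.Rodrigues(o['tool_rot'])[0]; print(o['tool_pos'],M.round(4),o['q'],o['dq'].round(4))
```

```text
[ 0.46373077 -0.23970715  0.03643326] [[-0.9993 -0.0263  0.0268]
 [-0.0265  0.9996 -0.0081]
 [-0.0266 -0.0088 -0.9996]] [-0.62500897 -0.03525026  2.00942117  0.01002902  1.14093319 -2.22625012] [ 0.0004 -0.0045 -0.0068  0.002  -0.0024 -0.0014]
```

Request:
step_arm:
  moves:
    - [0.3, 0, 0, 0, 0]
    - [0.3, 0, 0, 0, 0]
    - [0.2, 0, 0, 0, 0]
    - [0.1, 0, 0, 0, 0]
    - [0.1, 0, 0, 0, 0]
  newtons: 60

```text
t: 5.62
tool_pos: [0.464, -0.24, 0.0368]
tool_rot: [-0.041, 3.114, -0.014]
contact_force: [-0.6, 0.2, -0.3]
opening: 0.0331
```

```bash
cat >> h.py <<'E'
def st():
    o=ctrl.get_obs(); M=cv2.Rodrigues(o['tool_rot'])[0]; print(round(o['t'],2),'pos',o['tool_pos'].round(4),'z',M[:,2].round(4),'yaw',yaw(o).round(2),'F',o['contact_force'].round(2),'T',o['wrist_torque'].round(2),'op',round(o['opening'],4)); return o
E
python3 -c "
from h import *
st()"
```

```text
5.62 pos [ 0.464  -0.24    0.0368] z [ 0.0273 -0.0084 -0.9996] yaw 91.5 F [-0.57  0.24 -0.28] T [ 0.01  0.07 -0.03] op 0.0331
```

Gripped at an opening of 33 mm against a head width of 34 mm. I'll lift gently.

Request:
step_arm:
  moves:
    - [0.1, 0, 0, 0.01, 0]
    - [0.1, 0, 0, 0.02, 0]
    - [0.1, 0, 0, 0.02, 0]
    - [0.1, 0, 0, 0.02, 0]
    - [0.1, 0, 0, 0.02, 0]
    - [0.1, 0, 0, 0.02, 0]
    - [0.1, 0, 0, 0, 0]

```text
t: 6.5
tool_pos: [0.463, -0.2392, 0.1522]
tool_rot: [-0.041, 3.115, -0.013]
contact_force: [0.0, -0.6, -0.8]
opening: 0.0323
```

```bash
python3 -c "
from h import *
st(); p=ctrl.get_image('wrist'); save(p,'w3',1.5)"
```

```text
6.5 pos [ 0.463  -0.2392  0.1522] z [ 0.0269 -0.0082 -0.9996] yaw 91.51 F [ 0.02 -0.57 -0.83] T [-0.03  0.04 -0.02] op 0.0323
```

View pics/w3.png

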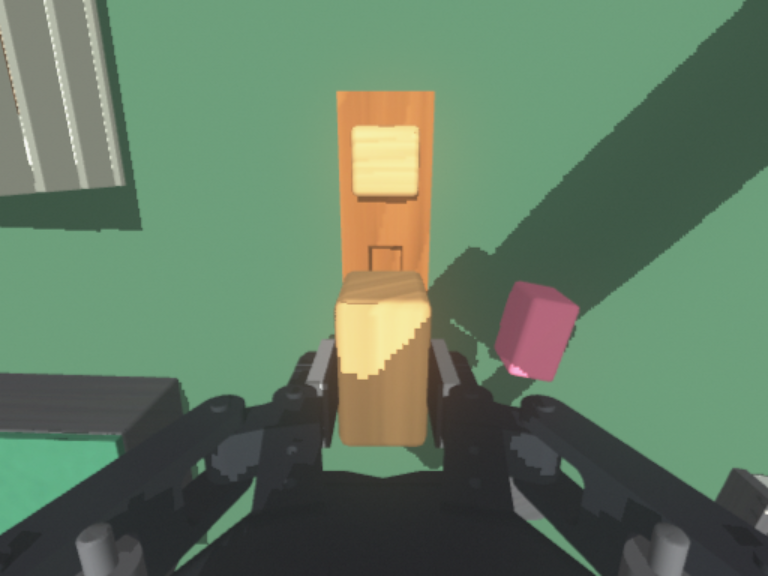

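Run:
```python
from h import *
o=st(); p=ctrl.get_image('wrist')
W=ray(p,np.array([[337,303],[430,303],[427,444],[341,444]])/1.5-.17,.1884,o)[:,:2]
print((W-o['tool_pos'][:2]).round(4).tolist(),W.mean(0)-o['tool_pos'][:2])
W=ray(p,np.array([[337,303],[430,303]])/1.5-.17,.1434,o)[:,:2]
W=ray(p,np.array([[341,272],[424,272]])/1.5-.17,.1434,o)[:,:2]
print((W-o['tool_pos'][:2]).round(4).tolist())
```

```text
6.55 pos [ 0.4623 -0.2387  0.1508] z [ 0.0249 -0.0069 -0.9997] yaw 91.51 F [ 0.3  -0.4  -1.35] T [-0.07  0.02  0.03] op 0.0323
[[-0.0308, -0.0146], [-0.0317, 0.0163], [0.0242, 0.0186], [0.0252, -0.0136]] [-0.00328245  0.00168085]
[[-0.0292, -0.018], [-0.0303, 0.0185]]
```

Request:
step_arm:
  moves:
    - [0.1, 0.008, 0.035, 0.004, -7]
    - [0.1, 0.008, 0.035, 0.004, -7]
    - [0.1, 0.008, 0.035, 0.004, -7]
    - [0.1, 0.008, 0.035, 0.004, -7]
    - [0.1, 0.008, 0.035, 0.004, -7]
    - [0.1, 0.008, 0.035, 0.004, -7]
    - [0.1, 0.008, 0.035, 0.004, -7]
    - [0.1, 0.008, 0.035, 0.004, -7]
    - [0.1, 0.008, 0.03, 0.004, -7]
    - [0.1, 0.004, 0.02, 0, -7]
    - [0.1, 0, 0.01, 0, -7]
    - [0.1, 0, 0, 0, -7]
    - [0.1, 0, 0, 0, 0]

```text
t: 8.22
tool_pos: [0.5273, 0.1151, 0.1647]
tool_rot: [-2.118, -2.3, 0.03]
contact_force: [0.3, 0.0, -1.3]
opening: 0.0327
```

```bash
python3 -c "
from h import *
import pickle
o=st(); p=ctrl.get_image('wrist'); save(p,'w4',1.5); pickle.dump((o,p),open('w4.pkl','wb'))"
```

```text
8.22 pos [0.5273 0.1151 0.1647] z [-0.0237 -0.0045 -0.9997] yaw 4.72 F [ 0.33  0.03 -1.28] T [ 0.02  0.   -0.01] op 0.0327
```

View pics/w4.png

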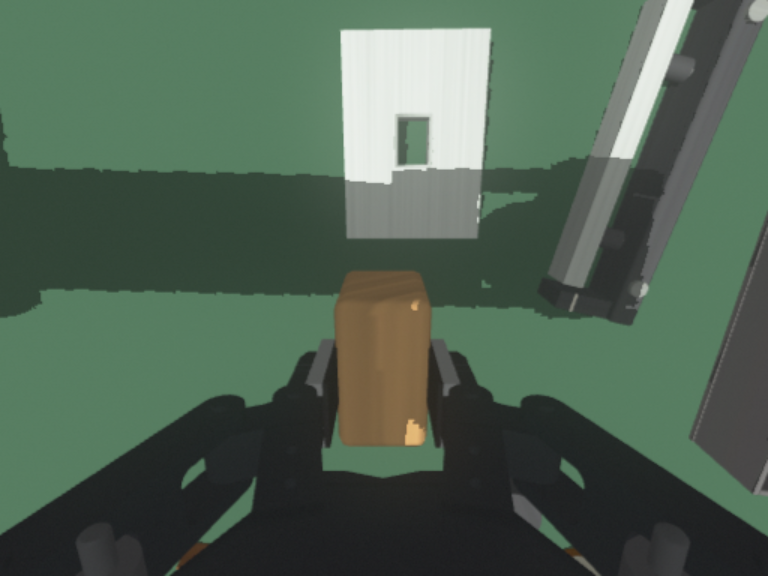

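Run:
```python
from h import *
import pickle; o,p=pickle.load(open('w4.pkl','rb'))
for nm,c,z in (('sole',[[341,30],[490,28],[478,238],[347,238]],.025),('mort',[[398,116],[430,116],[430,165],[398,166]],.025),('head',[[337,303],[430,303],[427,444],[341,444]],o['tool_pos'][2]+.0362)):
    W=ray(p,np.array(c)/1.5-.17,z,o)[:,:2]
    print(nm,'c',W.mean(0),(W.mean(0)-o['tool_pos'][:2]).round(4),[np.linalg.norm(W[k]-W[k-1]).round(4) for k in range(4)],[np.degrees(np.arctan2(*(W[k]-W[k-1])[::-1])).round(1) for k in range(4)])
# fence
W=ray(p,np.array([[552,277],[640,0]])/1.5-.17,.035,o)[:,:2]; print(W,np.degrees(np.arctan2(*(W[1]-W[0])[::-1])))
# handle underside estimate: lower front edge
W=ray(p,np.array([[344,272],[421,272]])/1.5-.17,o['tool_pos'][2]+.0362,o)[:,:2]-o['tool_pos'][:2]; print(W)
```

```text
sole c [0.53756039 0.2105851 ] [0.0102 0.0955] [np.float64(0.1399), np.float64(0.0993), np.float64(0.1401), np.float64(0.1001)] [np.float64(94.9), np.float64(5.0), np.float64(-84.7), np.float64(-175.1)]
mort c [0.53785977 0.210261  ] [0.0105 0.0952] [np.float64(0.0337), np.float64(0.0225), np.float64(0.033), np.float64(0.0233)] [np.float64(95.3), np.float64(4.5), np.float64(-83.4), np.float64(-173.6)]
head c [0.52731456 0.11683024] [-0.      0.0018] [np.float64(0.0559), np.float64(0.0313), np.float64(0.0556), np.float64(0.0323)] [np.float64(94.4), np.float64(5.1), np.float64(-84.5), np.float64(-174.3)]
[[0.65105301 0.12198878]
 [0.66982132 0.30361856]] 84.10040466937627
[[-0.01624603  0.03909008]
 [ 0.00903386  0.04131257]]
```

Request:
step_arm:
  moves:
    - [0.1, 0.002, 0.02, 0, 0]
    - [0.1, 0.002, 0.02, -0.01, 0]
    - [0.1, 0.002, 0.02, -0.015, 0]
    - [0.1, 0.002, 0.016, -0.015, 0]
    - [0.1, 0.002, 0.01, -0.015, 0]
    - [0.1, 0.001, 0.004, -0.015, 0]
    - [0.1, 0, 0, -0.01, 0]
    - [0.1, 0, 0, 0, 0]

```text
t: 9.28
tool_pos: [0.5366, 0.2112, 0.0755]
tool_rot: [-2.111, -2.302, 0.037]
contact_force: [-0.7, 0.5, 0.3]
opening: 0.0325
```

```bash
python3 -c "
from h import *
o=st(); p=ctrl.get_image('wrist'); save(p,'w5',1.5)
p=ctrl.get_image('scene');im=cv2.cvtColor(p['color'],cv2.COLOR_RGB2BGR)
cv2.imwrite('pics/s5.png',cv2.resize(im[110:240,210:350],None,fx=4.5,fy=4.5,interpolation=cv2.INTER_CUBIC))"
```

```text
9.28 pos [0.5366 0.2112 0.0755] z [-0.0291 -0.0058 -0.9996] yaw 4.96 F [-0.67  0.46  0.35] T [-0.01 -0.04 -0.  ] op 0.0325
```

View pics/w5.png

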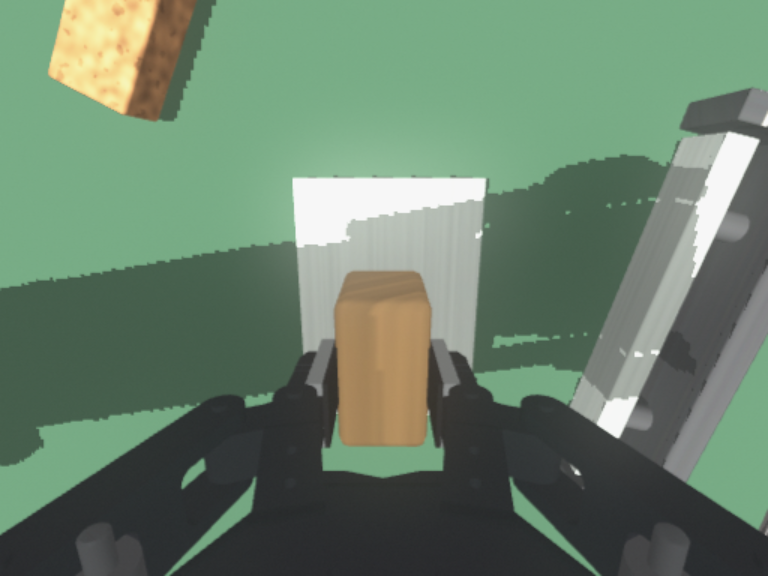

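View pics/s5.png

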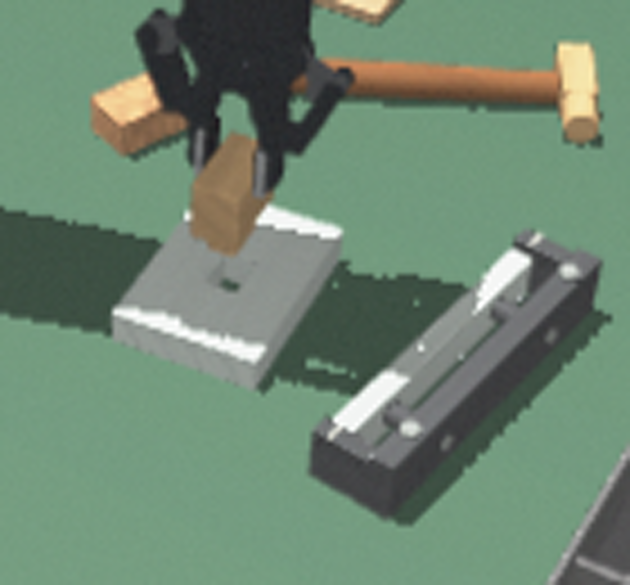

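```bash
cat > ov.py <<'E'
from h import *
def overlay(name,out,off=(0,0.002),tilt=(-0.017,0.022),mort=(0.538,0.209),crop=None,f=6):
    o=ctrl.get_obs(); p=ctrl.get_image(name)
    im=cv2.cvtColor(p['color'],cv2.COLOR_RGB2BGR)
    c=o['tool_pos']+np.r_[off,0.0137]
    d=np.array([tilt[0],tilt[1],-1.]);d/=np.linalg.norm(d); a=np.radians(yaw(o)); y=np.array([np.cos(a),np.sin(a),0]); x=np.cross(y,-d);x/=np.linalg.norm(x); y=np.cross(-d,x)
    def box(c0,lx,ly,z0,z1):
        P=[c0+x*i*lx/2+y*j*ly/2+d*z for z in (z0,z1) for i,j in((1,1),(1,-1),(-1,-1),(-1,1))]; return P
    x0,y0,x1,y1=crop
    im=cv2.resize(im[y0:y1,x0:x1],None,fx=f,fy=f,interpolation=cv2.INTER_CUBIC)
    def lines(P,col):
        q=((proj(p,np.array(P))-[x0,y0]+.5)*f).astype(int)
        for k in range(4):
            for u,v in((k,(k+1)%4),(4+k,4+(k+1)%4),(k,4+k)): cv2.line(im,q[u].tolist(),q[v].tolist(),col,1)
    lines(box(c,.06,.034,-.0225,.0225),(0,0,255)); lines(box(c,.03,.02,.0225,.0425),(255,0,0))
    cv2.imwrite('pics/'+out+'.png',im)
E
python3 - <<'E'
from ov import *
st()
overlay('scene','o5s',crop=(230,120,310,210),f=6)
overlay('top','o5t',crop=(180,180,260,240),f=8)
E
```

```text
9.38 pos [0.5375 0.2113 0.0769] z [-0.0268 -0.0052 -0.9996] yaw 4.95 F [-0.45 -0.23 -1.34] T [-0.01 -0.06  0.02] op 0.0323
```

View pics/o5s.png

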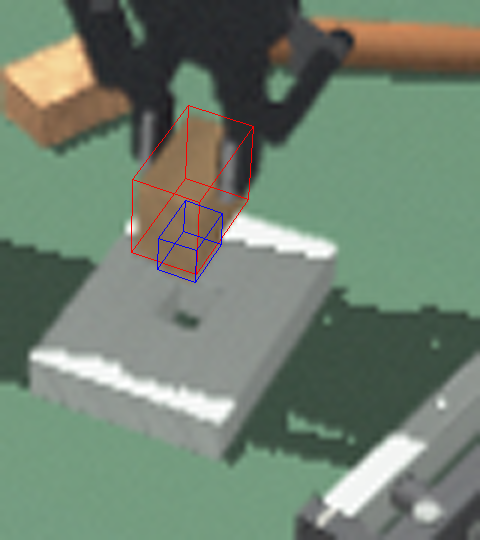

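View pics/o5t.png

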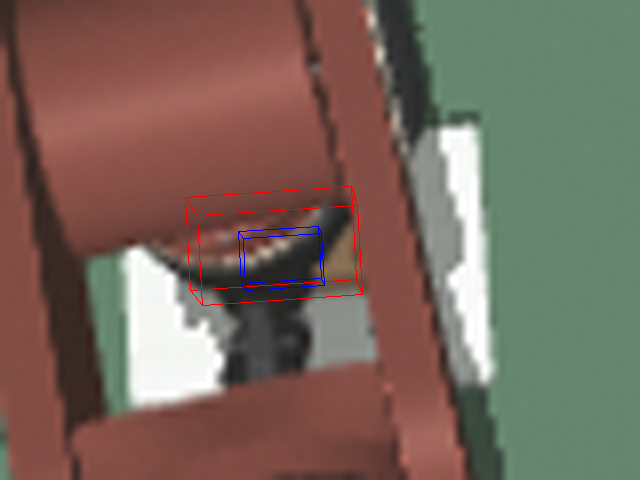

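Request:
step_arm:
  moves:
    - [0.1, 0.001, -0.0045, -0.008, 0]
    - [0.1, 0, 0, -0.006, 0]
    - [0.1, 0, 0, 0, 0]

```text
t: 9.85
tool_pos: [0.54, 0.2064, 0.0642]
tool_rot: [-2.115, -2.304, 0.029]
contact_force: [0.3, 0.1, -1.2]
opening: 0.0325
```

```bash
python3 -c "
from ov import *
o=st()
overlay('scene','o6s',crop=(230,120,310,210),f=6)"
```

```text
9.85 pos [0.54   0.2064 0.0642] z [-0.0229 -0.0043 -0.9997] yaw 4.91 F [ 0.33  0.05 -1.19] T [ 0.03 -0.02  0.  ] op 0.0325
```

View pics/o6s.png

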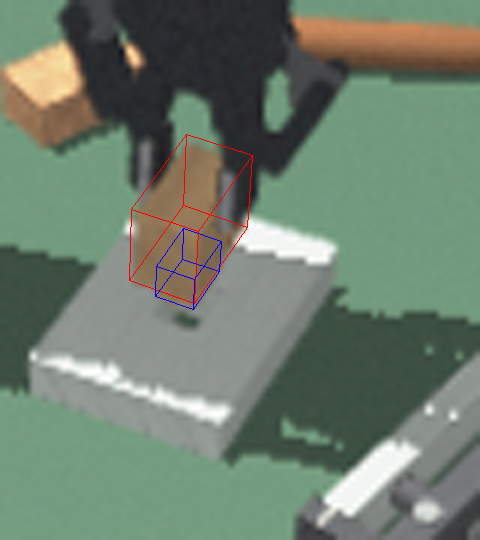

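Request:
step_arm:
  moves:
    - [0.1, -0.0015, 0, -0.005, 0]
    - [0.1, 0, 0, -0.004, 0]
    - [0.1, 0, 0, -0.004, 0]
    - [0.1, 0, 0, -0.003, 0]

```text
t: 10.4
tool_pos: [0.5394, 0.2071, 0.0504]
tool_rot: [-2.115, -2.304, 0.027]
contact_force: [-7.0, -0.4, 18.7]
opening: 0.0322
```

```bash
python3 -c "
from h import *
o=st()"
```

```text
10.4 pos [0.5394 0.2071 0.0504] z [-0.0219 -0.0034 -0.9998] yaw 4.92 F [-7.03 -0.38 18.65] T [-0.3   1.68 -0.18] op 0.0322
```

Request:
step_arm:
  moves:
    - [0.1, -0.002, 0, 0.001, 0]
    - [0.1, 0, 0, 0, 0]

```text
t: 10.65
tool_pos: [0.5378, 0.2074, 0.0518]
tool_rot: [-2.115, -2.305, 0.026]
contact_force: [0.8, -0.3, -0.8]
opening: 0.0328
```

```bash
python3 -c "
from ov import *
o=st()
overlay('scene','o7s',crop=(230,120,310,210),f=6)
save(ctrl.get_image('wrist'),'w7',1.5)"
```

```text
10.65 pos [0.5378 0.2074 0.0518] z [-0.0208 -0.0032 -0.9998] yaw 4.93 F [ 0.76 -0.29 -0.83] T [ 0.02 -0.01 -0.  ] op 0.0328
```

View pics/o7s.png

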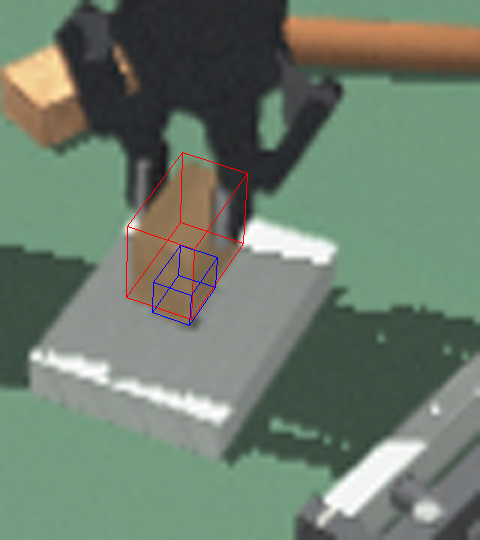

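View pics/w7.png

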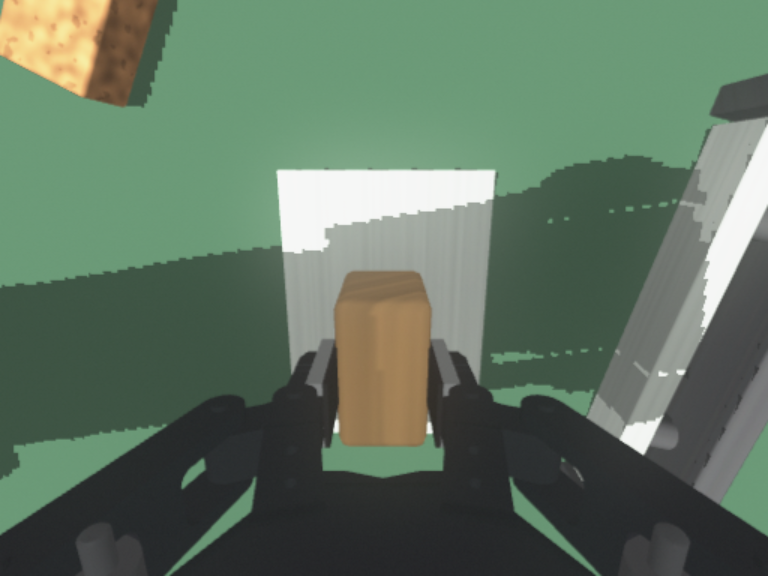

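Run:
```python
from h import *
o=st(); p=ctrl.get_image('wrist')
W=ray(p,np.array([[278,170],[496,170],[481,380],[333,433],[433,433]])/1.5-.17,.025,o)[:,:2]
print(W)
f=(W[0]+W[1])/2; a=np.radians(4.93); X=np.array([np.cos(a),np.sin(a)]);Y=np.array([-X[1],X[0]])
print('len',np.linalg.norm(W[1]-W[0]),'centre',f-.07*Y,'y extents',(W[[0,1,3,4]]-f)@Y)
H=ray(p,np.array([[337,303],[430,303],[427,444],[341,444]])/1.5-.17,o['tool_pos'][2]+.0362,o)[:,:2];print('head',H.mean(0))
```

```text
10.75 pos [0.5376 0.2073 0.0516] z [-0.0213 -0.0033 -0.9998] yaw 4.93 F [ 0.19  0.83 -1.45] T [0.05 0.   0.01] op 0.0323
[[0.4817135  0.27595212]
 [0.58132405 0.28449801]
 [0.59095018 0.17819791]
 [0.51426367 0.13762661]
 [0.56962694 0.14321438]]
len 0.09997647469980196 centre [0.53753448 0.21048404] y extents [ 2.30606396e-05 -2.30606396e-05 -1.40588031e-01 -1.39778773e-01]
head [0.53752394 0.20900944]
```

Request:
step_arm:
  moves:
    - [0.1, 0.0003, 0, -0.003, 0]
    - [0.1, 0, 0, -0.003, 0]
    - [0.1, 0, 0, -0.002, 0]

```text
t: 11.18
tool_pos: [0.5377, 0.2075, 0.0425]
tool_rot: [-2.114, -2.304, 0.026]
contact_force: [0.1, 0.2, -1.2]
opening: 0.0325
```

```bash
python3 -c "
from h import *
o=st()"
```

```text
11.18 pos [0.5377 0.2075 0.0425] z [-0.022  -0.0026 -0.9998] yaw 4.92 F [ 0.07  0.24 -1.22] T [ 0.19 -0.    0.  ] op 0.0325
```

The tenon is in by about 11 mm with no force on it. I'll continue to the shoulder, expected at TCP z of about 0.034.

Request:
step_arm:
  moves:
    - [0.1, 0, 0, -0.003, 0]
    - [0.1, 0, 0, -0.002, 0]
    - [0.1, 0, 0, -0.002, 0]
    - [0.1, 0, 0, -0.001, 0]

```text
t: 11.68
tool_pos: [0.5377, 0.2079, 0.0345]
tool_rot: [-2.114, -2.303, 0.026]
contact_force: [-3.2, 0.7, 6.7]
opening: 0.0323
```

```bash
python3 -c "
from h import *
o=st()"
```

```text
11.68 pos [0.5377 0.2079 0.0345] z [-0.0225 -0.002  -0.9997] yaw 4.91 F [-3.2   0.73  6.69] T [ 0.11  0.56 -0.07] op 0.0323
```

Request:
step_arm:
  moves:
    - [0.1, 0, 0, -0.001, 0]
    - [0.1, 0, 0, -0.0005, 0]

```text
t: 11.92
tool_pos: [0.5377, 0.2079, 0.0345]
tool_rot: [-2.114, -2.303, 0.027]
contact_force: [-3.0, 0.1, 3.0]
opening: 0.0324
```

```bash
python3 -c "
from ov import *
o=st(); save(ctrl.get_image('wrist'),'w8',1.5)
overlay('scene','o8s',crop=(230,120,350,230),f=6)
st()"
```

```text
11.93 pos [0.5377 0.2079 0.0345] z [-0.0232 -0.0026 -0.9997] yaw 4.91 F [-2.95  0.15  3.04] T [-0.03  0.4  -0.03] op 0.0324
12.03 pos [0.5377 0.208  0.0345] z [-0.0232 -0.0024 -0.9997] yaw 4.91 F [-3.02 -0.73  5.23] T [-0.06  0.52 -0.1 ] op 0.0327
```

View pics/o8s.png

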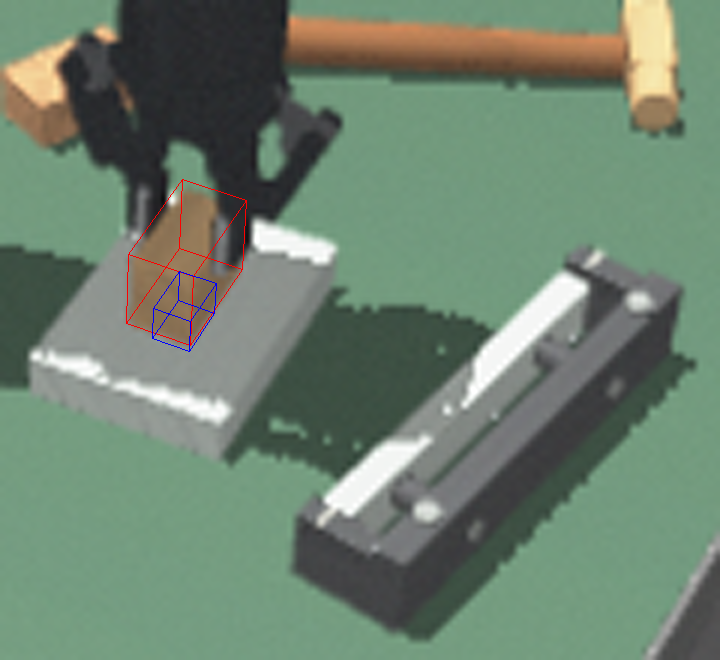

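View pics/w8.png

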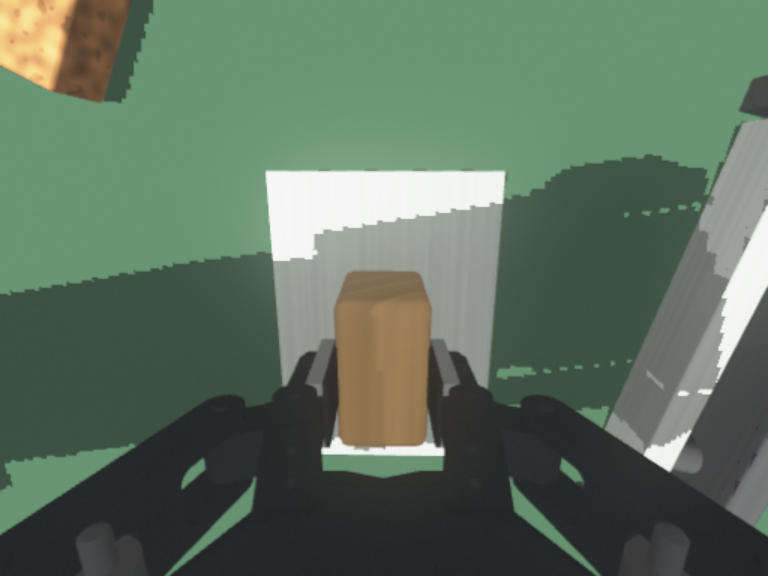

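Request:
step_arm:
  moves:
    - [0.1, 0.004, 0.001, -0.0003, -1.5]
    - [0.1, 0.007, 0.001, -0.0003, -1.5]
    - [0.1, 0.007, 0.001, -0.0003, -1.5]
    - [0.1, 0.007, 0.001, -0.0003, -1.5]
    - [0.1, 0.007, 0.001, -0.0003, -1.5]
    - [0.1, 0.007, 0.001, -0.0003, -1.5]
    - [0.1, 0.006, 0.001, -0.0003, -1.5]
    - [0.1, 0.004, 0.001, -0.0003, -1.5]
    - [0.1, 0, 0, -0.0003, 0]

```text
t: 13.15
tool_pos: [0.5597, 0.212, 0.0353]
tool_rot: [-2.304, -2.042, 0.126]
contact_force: [0.7, 0.4, 2.3]
opening: 0.0324
```

```bash
python3 -c "
from ov import *
o=st(); save(ctrl.get_image('wrist'),'w9',1.5)
p=ctrl.get_image('scene');save(p,'s9',1.5)
p=ctrl.get_image('top');save(p,'t9',1.5)
st()"
```

```text
13.15 pos [0.5597 0.212  0.0353] z [-0.1013 -0.0092 -0.9948] yaw -6.97 F [0.69 0.39 2.33] T [-0.   -0.14  0.07] op 0.0324
13.3 pos [0.5597 0.212  0.0353] z [-0.1011 -0.009  -0.9948] yaw -6.98 F [-3.41 -0.33  5.15] T [-0.13  0.77  0.11] op 0.0325
```

View pics/w9.png

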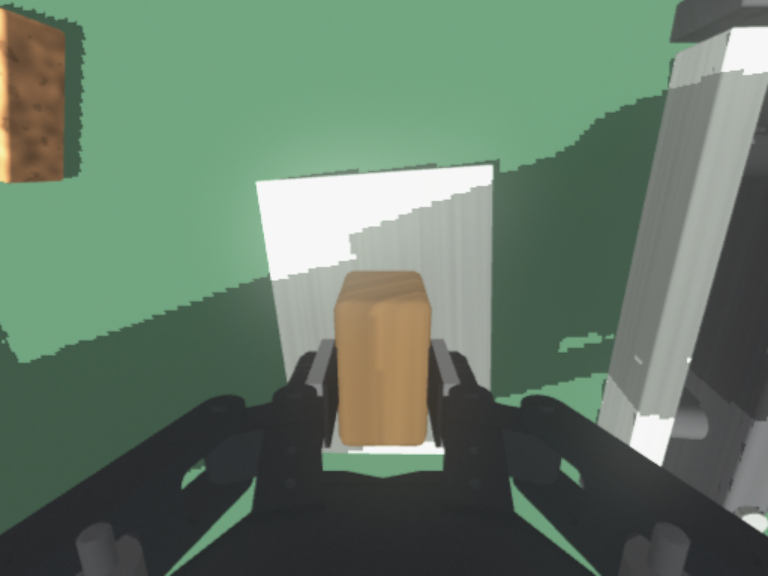

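View pics/s9.png

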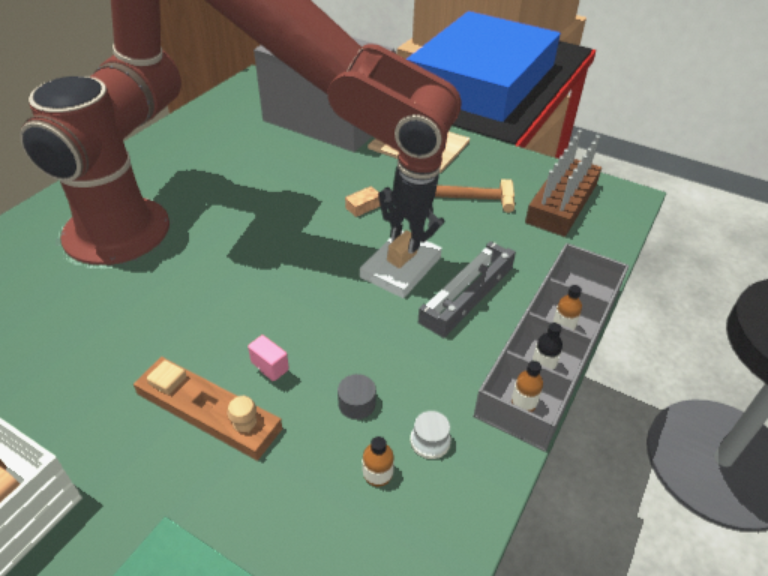

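View pics/t9.png

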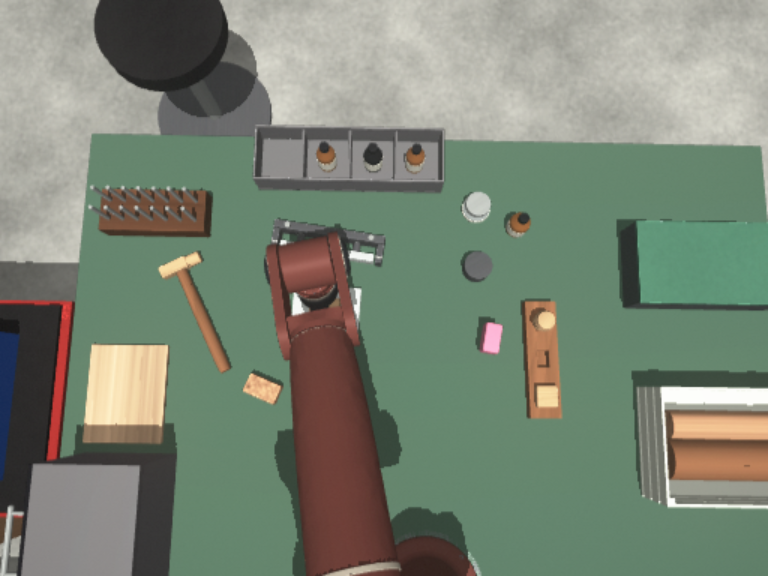

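Request:
step_arm:
  moves:
    - [0.1, -0.004, 0, 0, 0]
    - [0.1, -0.004, 0, 0, 0]
    - [0.1, -0.004, 0, 0, 0]
    - [0.1, -0.004, 0, 0, 0]

```text
t: 13.8
tool_pos: [0.5483, 0.2119, 0.0356]
tool_rot: [-2.312, -2.047, 0.109]
contact_force: [3.7, 0.1, -1.3]
opening: 0.0327
```

```bash
python3 -c "
from ov import *
o=st()"
```

```text
13.8 pos [0.5483 0.2119 0.0356] z [-0.0873 -0.0078 -0.9962] yaw -6.99 F [ 3.69  0.13 -1.28] T [ 0.12 -1.07  0.04] op 0.0327
```

Request:
step_arm:
  moves:
    - [0.1, -0.003, 0, -0.002, 0]
    - [0.1, -0.003, 0, -0.002, 0]
    - [0.1, -0.003, 0, -0.002, 0]
    - [0.1, -0.003, 0, -0.002, 0]

```text
t: 14.3
tool_pos: [0.547, 0.212, 0.0355]
tool_rot: [-2.324, -2.06, 0.077]
contact_force: [8.1, -0.3, 2.4]
opening: 0.0325
```

```bash
python3 -c "
from ov import *
o=st();print(o['q'])"
```

```text
14.3 pos [0.547  0.212  0.0355] z [-0.0599 -0.0069 -0.9982] yaw -6.92 F [ 8.07 -0.33  2.35] T [-0.19 -1.67  0.12] op 0.0325
[0.23905694 0.17279565 1.79239816 0.00793803 1.23628543 0.35659154]
```

Request:
step_arm:
  moves:
    - [0.1, -0.003, 0, -0.002, 0]
    - [0.1, -0.003, 0, -0.002, 0]
    - [0.1, -0.003, 0, -0.002, 0]
    - [0.1, -0.003, 0, -0.002, 0]
    - [0.1, -0.003, 0, -0.002, 0]
    - [0.1, -0.003, 0, -0.002, 0]
    - [0.1, -0.003, 0, -0.002, 0]

```text
t: 15.18
tool_pos: [0.5452, 0.2121, 0.0361]
tool_rot: [-2.346, -2.083, 0.019]
contact_force: [6.9, -1.4, 1.2]
opening: 0.0324
```

```bash
python3 -c "
from ov import *
o=st()"
```

```text
15.18 pos [0.5452 0.2121 0.0361] z [-0.0116 -0.0051 -0.9999] yaw -6.81 F [ 6.94 -1.43  1.17] T [-0.19 -1.59  0.12] op 0.0324
```

```bash
python3 -c "
from ov import *
o=st(); save(ctrl.get_image('wrist'),'w10',1.5)
p=ctrl.get_image('scene');im=cv2.cvtColor(p['color'],cv2.COLOR_RGB2BGR)
cv2.imwrite('pics/s10.png',cv2.resize(im[130:210,230:320],None,fx=7,fy=7,interpolation=cv2.INTER_CUBIC))"
```

```text
15.18 pos [0.5452 0.2121 0.0361] z [-0.0116 -0.0051 -0.9999] yaw -6.81 F [ 6.94 -1.43  1.17] T [-0.19 -1.59  0.12] op 0.0324
```

View pics/w10.png

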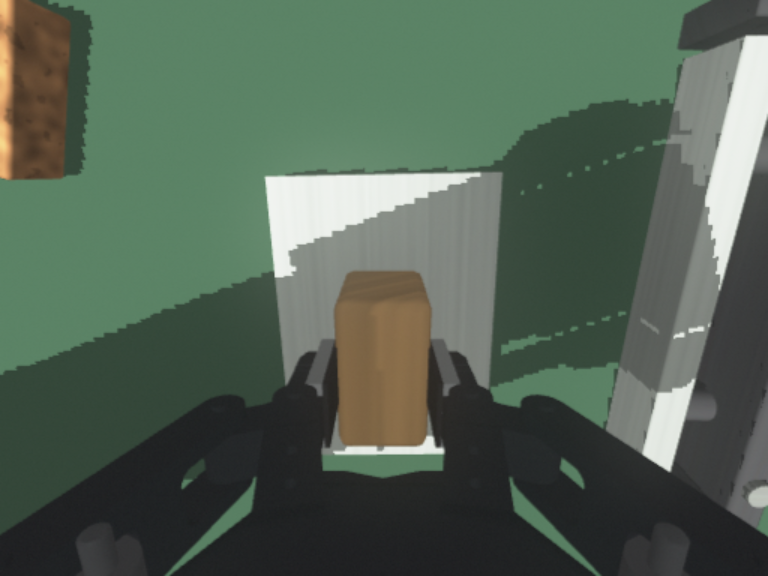

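View pics/s10.png

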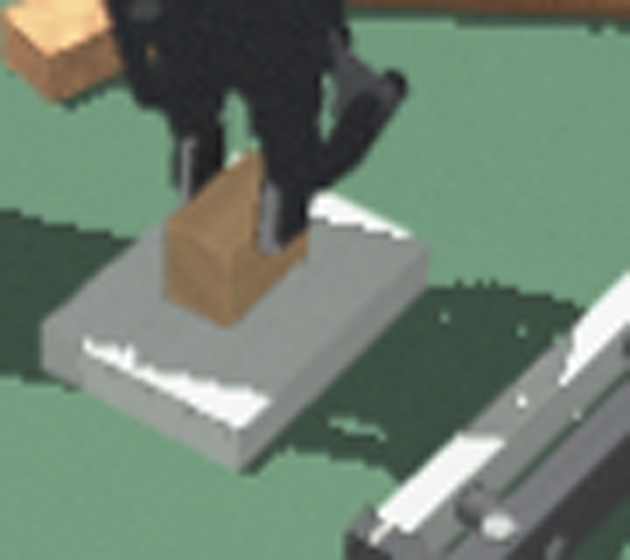

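Request:
step_arm:
  moves:
    - [0.1, -0.003, 0, -0.002, 0]
    - [0.1, -0.003, 0, -0.002, 0]
    - [0.1, 0.001, 0, -0.003, 0]
    - [0.1, 0, 0, -0.002, 0]

```text
t: 15.78
tool_pos: [0.5448, 0.2128, 0.0339]
tool_rot: [2.348, 2.084, -0.006]
contact_force: [-0.9, -0.5, 13.8]
opening: 0.0329
```

```bash
python3 -c "
from ov import *
o=st()"
```

```text
15.78 pos [0.5448 0.2128 0.0339] z [-0.0014 -0.004  -1.    ] yaw -6.8 F [-0.92 -0.48 13.84] T [-0.49  0.45 -0.07] op 0.0329
```

Request:
step_arm:
  moves:
    - [0.1, 0.035, 0.003, -0.0005, -1]

```text
t: 15.9
tool_pos: [0.5715, 0.2158, 0.0338]
tool_rot: [-2.359, -2.059, 0.033]
contact_force: [-17.7, -0.9, 16.0]
opening: 0.0324
```

```bash
python3 -c "
from ov import *
o=st(); ctrl.get_image('top'); st()"
```

```text
15.9 pos [0.5715 0.2158 0.0338] z [-0.0226 -0.0064 -0.9997] yaw -7.78 F [-17.67  -0.94  16.02] T [-0.26  3.28  0.05] op 0.0324
15.95 pos [0.5797 0.2161 0.0343] z [-0.0072 -0.0043 -1.    ] yaw -7.86 F [ 1.7  -2.09  1.08] T [-0.05 -0.13  0.03] op 0.0327
```

Request:
step_arm:
  moves:
    - [0.1, 0.03, 0.0025, -0.0005, 0]

```text
t: 16.08
tool_pos: [0.6016, 0.2186, 0.0338]
tool_rot: [-2.357, -2.055, 0.041]
contact_force: [-18.1, -1.4, 19.0]
opening: 0.0323
```

```bash
python3 -c "
from ov import *
o=st(); ctrl.get_image('top'); ctrl.get_image('top');o=st(); p=ctrl.get_image('wrist'); save(p,'w11',1.5)
import pickle; pickle.dump((o,p),open('w11.pkl','wb'))
p=ctrl.get_image('scene');im=cv2.cvtColor(p['color'],cv2.COLOR_RGB2BGR)
cv2.imwrite('pics/s11.png',cv2.resize(im[140:235,240:355],None,fx=6,fy=6,interpolation=cv2.INTER_CUBIC));st()"
```

```text
16.07 pos [0.6016 0.2186 0.0338] z [-0.0292 -0.0067 -0.9996] yaw -7.83 F [-18.13  -1.39  19.  ] T [-0.31  3.61 -0.01] op 0.0323
16.18 pos [0.6093 0.2189 0.0337] z [-0.0108 -0.0043 -0.9999] yaw -7.87 F [0.46 3.11 5.88] T [ 0.41 -0.22  0.07] op 0.0324
16.27 pos [0.6093 0.219  0.0337] z [-0.0083 -0.004  -1.    ] yaw -7.85 F [1.14 0.94 2.72] T [ 0.11 -0.22  0.09] op 0.033
```

View pics/w11.png

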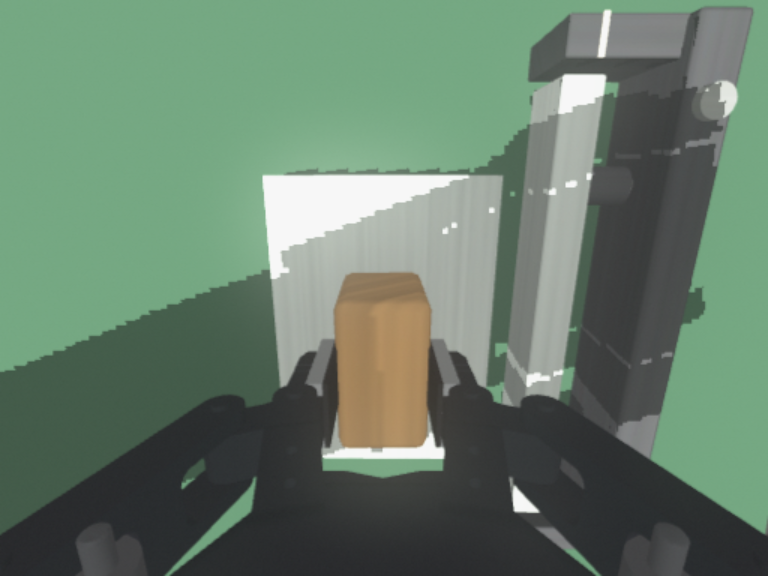

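View pics/s11.png

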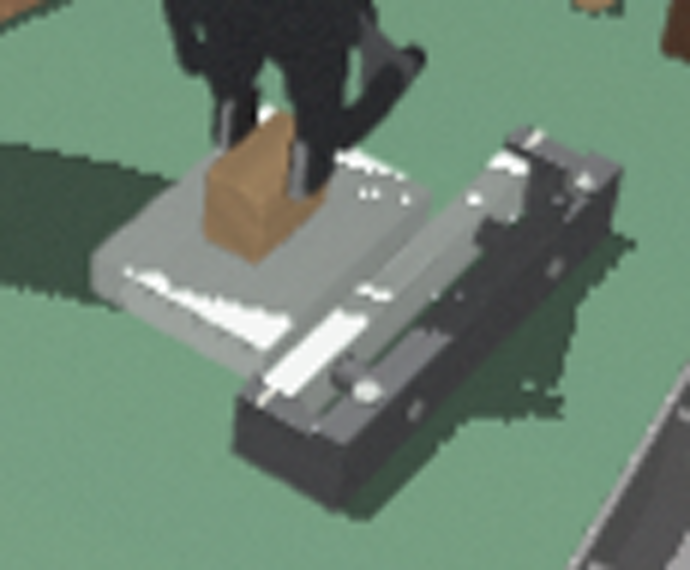

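Run:
```python
from h import *
import pickle; o,p=pickle.load(open('w11.pkl','rb'))
im=cv2.cvtColor(p['color'],cv2.COLOR_RGB2BGR)
cv2.imwrite('pics/w11c.png',cv2.resize(im[30:280,300:460],None,fx=3,fy=3)[:590])
S=ray(p,np.array([[263,176],[502,176],[490,385]])/1.5-.17,.025,o)[:,:2]
print(S,np.degrees(np.arctan2(*(S[0]-S[1])[::-1])),np.degrees(np.arctan2(*(S[1]-S[2])[::-1])))
B=ray(p,np.array([[565,75],[604,75],[566,320]])/1.5-.17,.035,o)[:,:2]; print(B)
```

```text
[[0.568146   0.29558714]
 [0.66677047 0.2819371 ]
 [0.65579835 0.18518543]] 172.12008834498744 83.53001445494687
[[0.68868455 0.31485898]
 [0.70274649 0.31288379]
 [0.68815735 0.21850932]]
```

View pics/w11c.png

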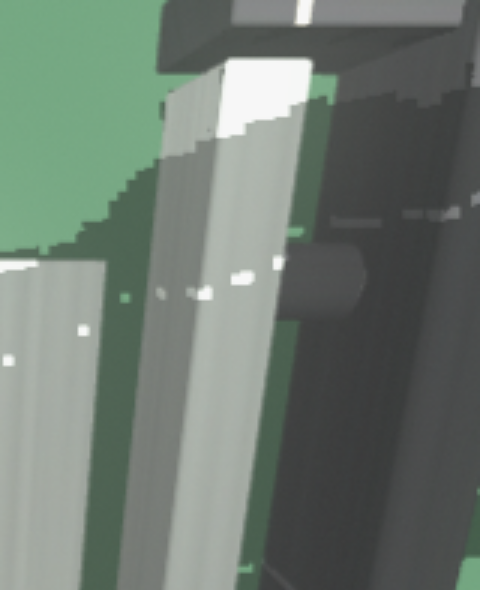

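Run:
```python
from h import *
import pickle; o,p=pickle.load(open('w11.pkl','rb'))
f=lambda q,z: ray(p,np.array(q)/3.+[299.8,29.8],z,o)[:,:2]
F=f([[226,60],[163,590]],.035);K=f([[312,62],[237,590]],.035);S=f([[106,262],[80,590]],.025)
for W in (F,K,S): print(W,np.degrees(np.arctan2(*(W[0]-W[1])[::-1])))
# front face bottom edge of bar on lower: (166,100)->(117,590)
a=np.radians(-7.7);n=np.array([np.cos(a),np.sin(a)])
print('F',F@n,'K',K@n,'S',S@n)
```

```text
[[0.68794674 0.31497758]
 [0.67307902 0.21109959]] 81.8547604735284
[[0.70345658 0.31246657]
 [0.68913485 0.20894188]] 82.12362471083804
[[0.66716342 0.28190087]
 [0.65724326 0.2088119 ]] 82.27064282683597
F [0.63954102 0.63872557] K [0.65524745 0.65492573] S [0.62337691 0.62333912]
```

Request:
step_arm:
  moves:
    - [0.1, 0.017, 0.001, -0.0005, 0]

```text
t: 16.4
tool_pos: [0.6191, 0.2199, 0.0337]
tool_rot: [-2.358, -2.056, 0.038]
contact_force: [-23.3, -2.6, 24.4]
opening: 0.0327
```

```bash
python3 -c "
from ov import *
o=st(); ctrl.get_image('top'); ctrl.get_image('top');ctrl.get_image('top');o=st()"
```

```text
16.4 pos [0.6191 0.2199 0.0337] z [-0.0268 -0.0062 -0.9996] yaw -7.82 F [-23.32  -2.62  24.44] T [-0.41  4.35 -0.05] op 0.0327
16.55 pos [0.6229 0.2201 0.0337] z [-0.017  -0.0048 -0.9998] yaw -7.84 F [-9.68 -0.19 11.48] T [-0.17  1.71 -0.04] op 0.0324
```

Request:
step_arm:
  moves:
    - [0.1, 0.016, -0.001, 0, 0]

```text
t: 16.68
tool_pos: [0.6309, 0.2197, 0.0339]
tool_rot: [-2.353, -2.052, 0.049]
contact_force: [-25.4, -0.5, 22.0]
opening: 0.0328
```

```bash
python3 -c "
from ov import *
o=st(); ctrl.get_image('top'); ctrl.get_image('top');ctrl.get_image('top');o=st(); p=ctrl.get_image('wrist'); save(p,'w12',1.5)
import pickle; pickle.dump((o,p),open('w12.pkl','wb'))
im=cv2.cvtColor(p['color'],cv2.COLOR_RGB2BGR)
cv2.imwrite('pics/w12c.png',cv2.resize(im[30:230,270:470],None,fx=3,fy=3))
p=ctrl.get_image('scene');im=cv2.cvtColor(p['color'],cv2.COLOR_RGB2BGR)
cv2.imwrite('pics/s12.png',cv2.resize(im[140:235,240:355],None,fx=6,fy=6,interpolation=cv2.INTER_CUBIC));st()"
```

```text
16.68 pos [0.6309 0.2197 0.0339] z [-0.0365 -0.0056 -0.9993] yaw -7.83 F [-25.41  -0.49  22.05] T [-0.09  4.93 -0.3 ] op 0.0328
16.82 pos [0.6325 0.2195 0.0339] z [-0.0329 -0.0055 -0.9994] yaw -7.85 F [-17.45  -0.87  17.62] T [-0.13  3.25 -0.2 ] op 0.0326
16.93 pos [0.6325 0.2195 0.0339] z [-0.0322 -0.0056 -0.9995] yaw -7.84 F [-15.98  -0.51  16.09] T [-0.13  3.16 -0.15] op 0.0326
```

View pics/w12c.png

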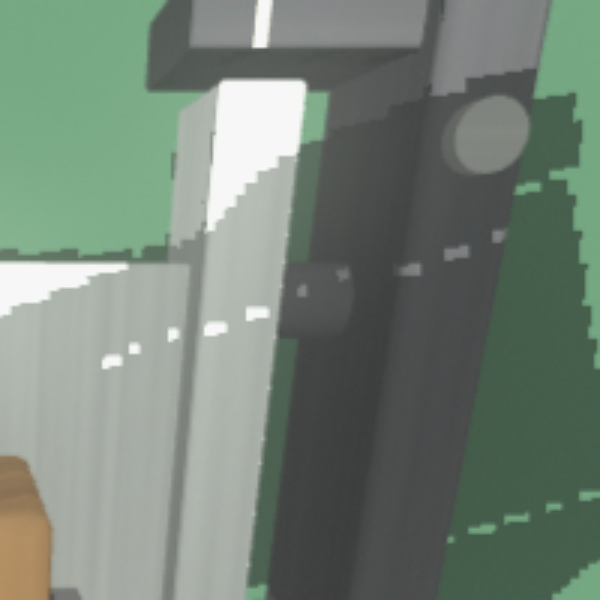

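View pics/s12.png

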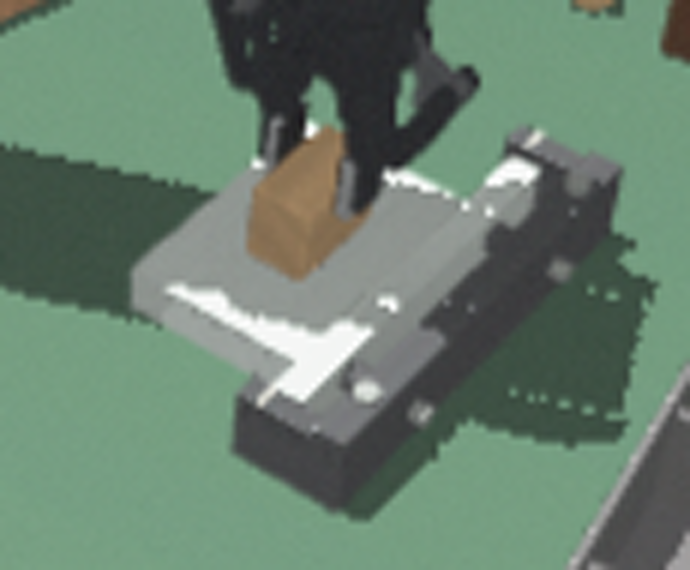

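Run:
```python
from h import *
import pickle; o,p=pickle.load(open('w12.pkl','rb'))
f=lambda q,z: ray(p,np.array(q)/3.+[269.8,29.8],z,o)[:,:2]
a=np.radians(-7.9);n=np.array([np.cos(a),np.sin(a)])
F=f([[219,84],[176,560]],.035);K=f([[306,84],[249,560]],.035);S=f([[189,264],[166,560]],.025);M=f([[262,45],[270,0]],.046);B=f([[435,90],[352,560]],.046)
for nm,W in zip('FKSMB',(F,K,S,M,B)): print(nm,W.round(4).tolist(),np.degrees(np.arctan2(*(W[0]-W[1])[::-1])).round(2),W@n)
o1,p1=pickle.load(open('w11.pkl','rb'))
g=lambda q,z: ray(p1,np.array(q)/3.+[299.8,29.8],z,o1)[:,:2]
for nm,W in (('F',g([[226,60],[163,590]],.035)),('K',g([[312,62],[237,590]],.035)),('M',g([[303,22],[308,0]],.046))): print('rest',nm,W@n)
```

```text
F [[0.6931, 0.3139], [0.6798, 0.2214]] 81.85 [0.64333241 0.64292043]
K [[0.7086, 0.3117], [0.6953, 0.2195]] 81.77 [0.65906792 0.65853954]
S [[0.6884, 0.2824], [0.6796, 0.2174]] 82.31 [0.64305191 0.64329583]
M [[0.6972, 0.3173], [0.6987, 0.3238]] -102.88 [0.64699224 0.647574  ]
B [[0.7258, 0.3062], [0.7122, 0.2218]] 80.87 [0.67678795 0.67494742]
rest F [0.6381258  0.63767665]
rest K [0.65383357 0.65387667]
rest M [0.64591841 0.64624594]
```

Request:
step_arm:
  moves:
    - [0.1, -0.016, 0.002, 0, 0]
    - [0.1, -0.003, 0, -0.002, 0]
    - [0.1, -0.003, 0, -0.002, 0]
    - [0.1, -0.003, 0, -0.002, 0]
    - [0.1, -0.003, 0, -0.002, 0]
    - [0.1, -0.003, 0, -0.002, 0]
    - [0.1, -0.003, 0, -0.002, 0]

```text
t: 17.8
tool_pos: [0.6132, 0.2215, 0.0338]
tool_rot: [2.359, 2.058, 0.012]
contact_force: [5.7, -0.5, 3.7]
opening: 0.0328
```

```bash
python3 -c "
from ov import *
st()"
```

```text
17.8 pos [0.6132 0.2215 0.0338] z [ 0.013  -0.0029 -0.9999] yaw -7.8 F [ 5.74 -0.52  3.68] T [-0.02 -1.42  0.  ] op 0.0328
```

Request:
step_arm:
  moves:
    - [0.1, -0.003, 0, -0.002, 0]
    - [0.1, -0.003, 0, -0.002, 0]
    - [0.1, 0.035, -0.002, -0.0005, 0]

```text
t: 18.18
tool_pos: [0.6382, 0.2205, 0.0333]
tool_rot: [2.363, 2.063, 0.003]
contact_force: [-42.9, -3.9, 33.5]
opening: 0.0323
```

```bash
python3 -c "
from ov import *
o=st(); ctrl.get_image('top'); ctrl.get_image('top');ctrl.get_image('top');o=st(); p=ctrl.get_image('wrist'); save(p,'w13',1.5)
import pickle; pickle.dump((o,p),open('w13.pkl','wb'))
im=cv2.cvtColor(p['color'],cv2.COLOR_RGB2BGR)
cv2.imwrite('pics/w13c.png',cv2.resize(im[30:230,270:470],None,fx=3,fy=3))
p=ctrl.get_image('scene');im=cv2.cvtColor(p['color'],cv2.COLOR_RGB2BGR)
cv2.imwrite('pics/s13.png',cv2.resize(im[140:235,240:355],None,fx=6,fy=6,interpolation=cv2.INTER_CUBIC));st()"
```

```text
18.18 pos [0.6382 0.2205 0.0333] z [ 0.0044 -0.0023 -1.    ] yaw -7.77 F [-42.89  -3.93  33.53] T [-0.71  8.08 -0.29] op 0.0323
18.32 pos [0.6424 0.2198 0.0332] z [ 0.0131 -0.0026 -0.9999] yaw -7.82 F [-15.5   -0.32  16.82] T [-0.28  3.11 -0.2 ] op 0.0324
18.43 pos [0.6423 0.2197 0.0332] z [ 0.0145 -0.0027 -0.9999] yaw -7.8 F [-15.73  -0.52  15.55] T [-0.25  2.93 -0.25] op 0.0327
```

View pics/w13c.png

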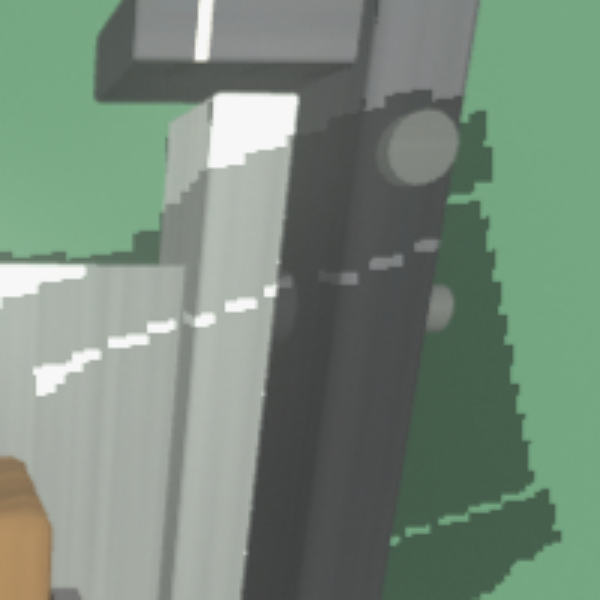

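View pics/s13.png

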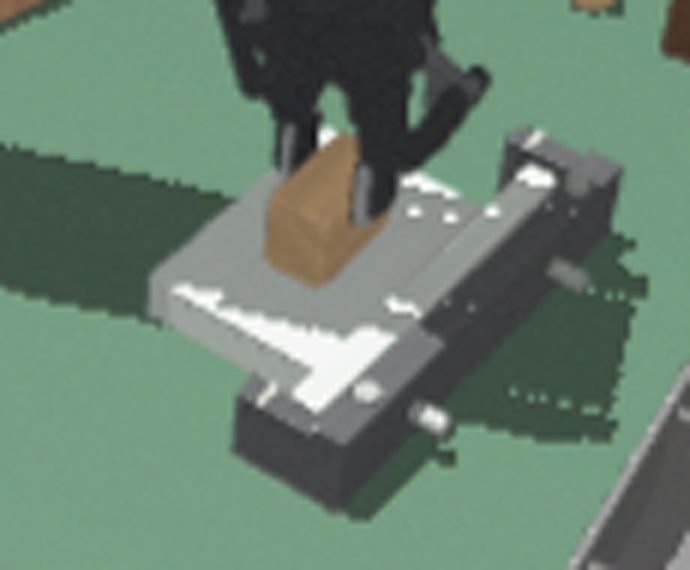

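```bash
cat > bar.py <<'E'
from h import *
import pickle
n=np.array([np.cos(np.radians(-7.9)),np.sin(np.radians(-7.9))])
def rep(pk,**k):
    o,p=pickle.load(open(pk,'rb')); f=lambda q,z: ray(p,np.array(q)/3.+[269.8,29.8],z,o)[:,:2]
    for nm,(q,z) in k.items():
        W=f(q,z); print(nm,W.round(4).tolist(),np.degrees(np.arctan2(*(W[0]-W[1])[::-1])).round(2),(W@n).round(4))
E
python3 - <<'E'
from bar import *
rep('w13.pkl',F=([[213,95],[174,560]],.035),K=([[299,95],[245,560]],.035),S=([[184,266],[163,560]],.025),M=([[203,57],[208,0]],.046),B=([[376,0],[305,560]],.046))
E
```

```text
F [[0.7024, 0.3128], [0.6895, 0.2211]] 82.02 [0.6527 0.6526]
K [[0.7183, 0.3106], [0.7049, 0.2188]] 81.7 [0.6688 0.6682]
S [[0.6981, 0.2823], [0.6895, 0.2171]] 82.47 [0.6527 0.6531]
M [[0.6973, 0.3174], [0.6985, 0.326]] -98.49 [0.647  0.6471]
B [[0.7268, 0.3222], [0.7133, 0.222]] 82.32 [0.6756 0.676 ]
```

Request:
step_arm:
  moves:
    - [0.1, -0.0005, 0, -0.0005, 0]

```text
t: 18.55
tool_pos: [0.6403, 0.2199, 0.0333]
tool_rot: [2.36, 2.059, 0.011]
contact_force: [-0.2, -0.1, 7.1]
opening: 0.0326
```

```bash
python3 -c "
from ov import *
o=st(); ctrl.get_image('top'); ctrl.get_image('top');ctrl.get_image('top');o=st(); p=ctrl.get_image('wrist'); save(p,'w14',1.5)
import pickle; pickle.dump((o,p),open('w14.pkl','wb'))
im=cv2.cvtColor(p['color'],cv2.COLOR_RGB2BGR)
cv2.imwrite('pics/w14c.png',cv2.resize(im[30:230,270:470],None,fx=3,fy=3))
p=ctrl.get_image('scene');im=cv2.cvtColor(p['color'],cv2.COLOR_RGB2BGR)
cv2.imwrite('pics/s14.png',cv2.resize(im[140:235,240:355],None,fx=6,fy=6,interpolation=cv2.INTER_CUBIC));st()"
```

```text
18.55 pos [0.6403 0.2199 0.0333] z [ 0.0118 -0.003  -0.9999] yaw -7.79 F [-0.17 -0.06  7.07] T [-0.02  0.02 -0.04] op 0.0326
18.7 pos [0.6399 0.22   0.0333] z [ 0.0107 -0.0028 -0.9999] yaw -7.79 F [-4.3  -0.19  8.63] T [-0.15  0.68  0.01] op 0.0327
18.8 pos [0.6399 0.22   0.0333] z [ 0.0106 -0.0028 -0.9999] yaw -7.8 F [-3.93  0.75  8.54] T [-0.07  0.76 -0.05] op 0.0327
```

View pics/w14c.png

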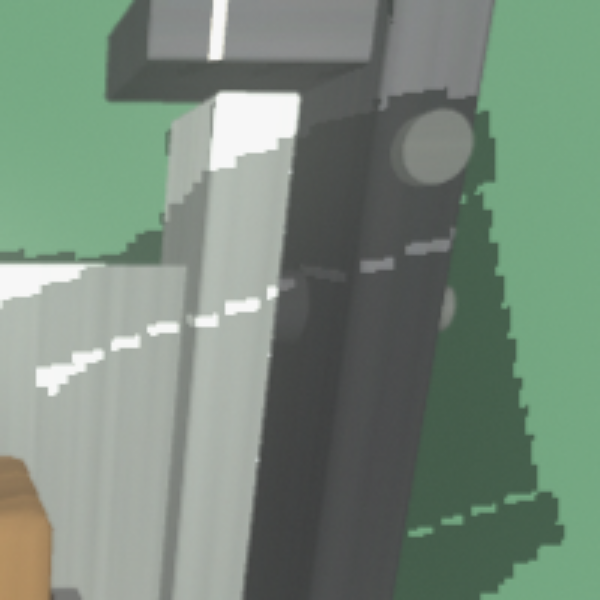

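View pics/s14.png

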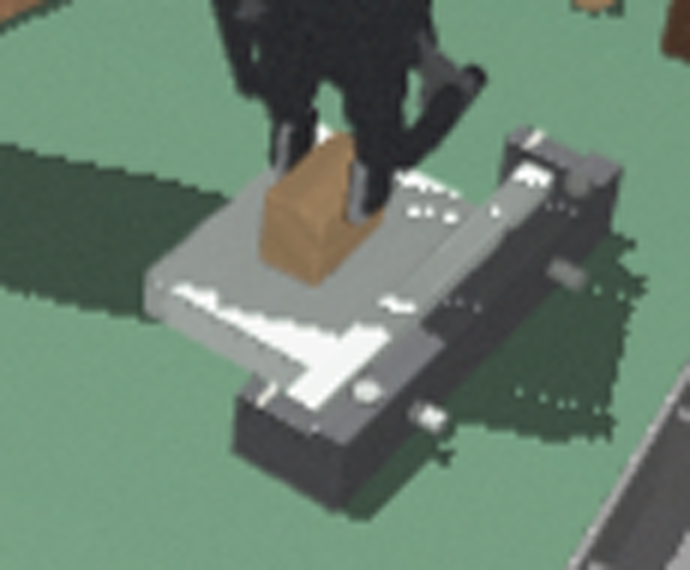

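Run:
```python
from bar import *
rep('w14.pkl',F=([[215,95],[174.5,560]],.035),K=([[300,95],[247,560]],.035),S=([[186,266],[164,560]],.025),M=([[216,58],[221,0]],.046),B=([[391,0],[316,560]],.046))
```

```text
F [[0.7002, 0.313], [0.6872, 0.2214]] 81.89 [0.6506 0.6502]
K [[0.716, 0.3109], [0.7029, 0.2191]] 81.89 [0.6665 0.6661]
S [[0.696, 0.2825], [0.6873, 0.2174]] 82.34 [0.6506 0.6509]
M [[0.697, 0.3172], [0.6982, 0.326]] -98.1 [0.6468 0.6468]
B [[0.7268, 0.3221], [0.7131, 0.222]] 82.2 [0.6756 0.6758]
```

Request:
step_arm:
  moves:
    - [0.1, -0.0015, 0, -0.0005, 0]

```text
t: 18.92
tool_pos: [0.6377, 0.2202, 0.0333]
tool_rot: [2.361, 2.06, 0.009]
contact_force: [1.2, 1.1, 4.0]
opening: 0.0322
```

```bash
python3 -c "
from ov import *
o=st()
for i in range(8): ctrl.get_image('top')
o=st(); p=ctrl.get_image('wrist'); save(p,'w15',1.5)
import pickle; pickle.dump((o,p),open('w15.pkl','wb'))
im=cv2.cvtColor(p['color'],cv2.COLOR_RGB2BGR)
cv2.imwrite('pics/w15c.png',cv2.resize(im[30:230,270:470],None,fx=3,fy=3))
p=ctrl.get_image('scene');im=cv2.cvtColor(p['color'],cv2.COLOR_RGB2BGR)
cv2.imwrite('pics/s15.png',cv2.resize(im[140:235,240:355],None,fx=6,fy=6,interpolation=cv2.INTER_CUBIC))
for i in range(6): ctrl.get_image('top')
st()"
```

```text
18.93 pos [0.6377 0.2202 0.0333] z [ 0.0097 -0.0026 -0.9999] yaw -7.79 F [1.16 1.08 4.02] T [-0.03 -0.14  0.02] op 0.0322
19.32 pos [0.6375 0.2203 0.0334] z [ 0.009  -0.0025 -1.    ] yaw -7.79 F [-1.57  1.11  6.53] T [-0.02  0.23 -0.02] op 0.0321
19.73 pos [0.6374 0.2203 0.0333] z [ 0.0089 -0.0025 -1.    ] yaw -7.79 F [-1.9   1.67  5.93] T [-0.01  0.27 -0.03] op 0.0324
```

View pics/w15c.png

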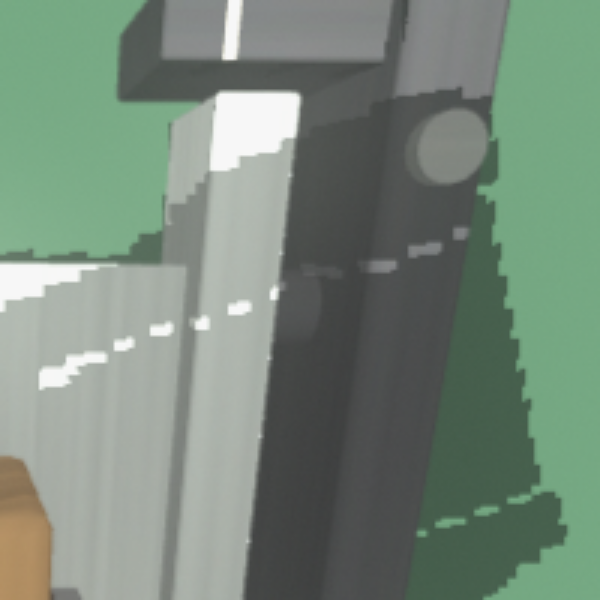

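View pics/s15.png

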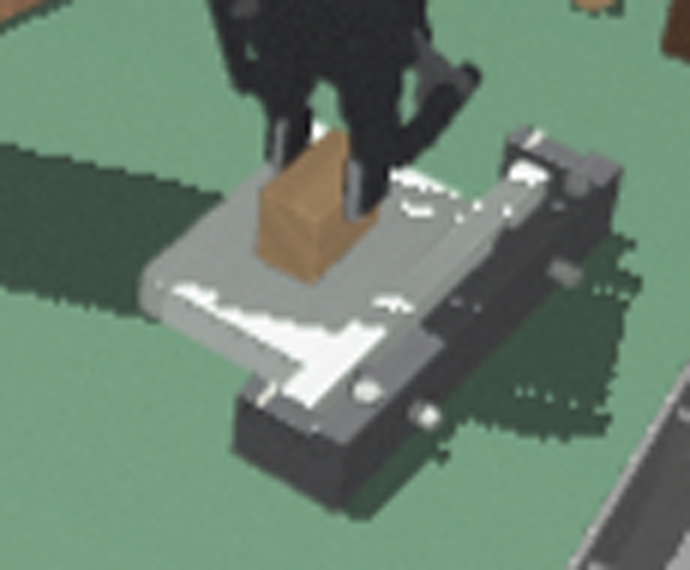

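View pics/w15.png

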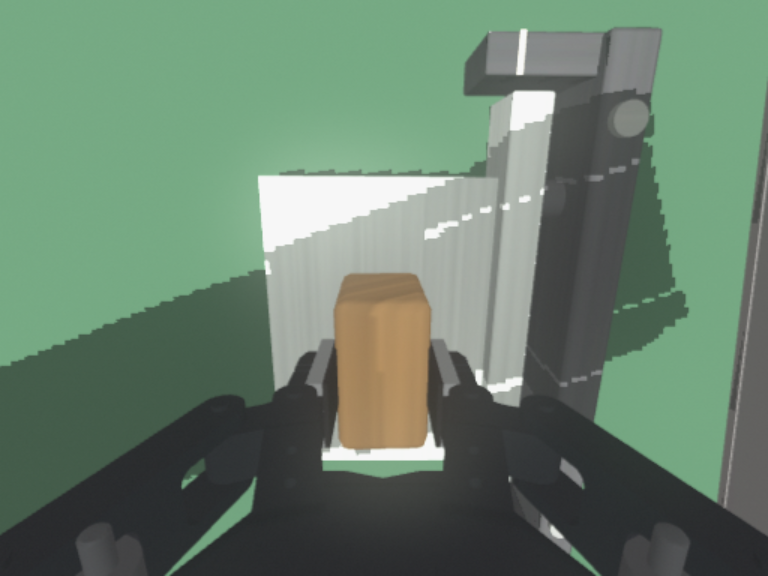

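Run:
```python
from bar import *
rep('w15.pkl',F=([[216,95],[175.5,560]],.035),K=([[300.5,95],[249,560]],.035),S=([[187,266],[165,560]],.025),M=([[231,58],[236,0]],.046),B=([[406,0],[330,560]],.046))
o,p=pickle.load(open('w15.pkl','rb'))
S=ray(p,np.array([[258,177],[498,178]])/1.5-.17,.025,o)[:,:2]; t=np.array([-n[1],n[0]]); c=S.mean(0)-.07*t
print('sole c',c,'len',np.linalg.norm(S[1]-S[0]),'t off',(c-np.array([.674,.2147]))@t)
H=ray(p,np.array([[337,303],[430,303],[427,445],[341,445]])/1.5-.17,o['tool_pos'][2]+.0362,o)[:,:2];print('head',H.mean(0)-c)
```

```text
F [[0.6979, 0.3133], [0.6849, 0.2216]] 81.92 [0.6483 0.648 ]
K [[0.7136, 0.3111], [0.7009, 0.2194]] 82.11 [0.6641 0.6641]
S [[0.6938, 0.2828], [0.685, 0.2177]] 82.37 [0.6483 0.6486]
M [[0.6971, 0.3172], [0.6983, 0.3259]] -97.79 [0.6469 0.6469]
B [[0.7269, 0.3221], [0.7135, 0.2219]] 82.39 [0.6757 0.6762]
sole c [0.63441882 0.22045075] len 0.10002796454476347 t off 0.0002559526498976065
head [0.00201616 0.00121254]
```

```bash
python3 -c "
from h import *
st(); print(ctrl.finish_job())"
```

```text
19.73 pos [0.6374 0.2203 0.0333] z [ 0.0089 -0.0025 -1.    ] yaw -7.79 F [-1.9   1.67  5.93] T [-0.01  0.27 -0.03] op 0.0324
the job is handed in; nothing more can be done
None
```

The bar handle is plugged into the sole, and the sole is pressed flat against the middle of the fence. I handed the job in at 19.7 s with the grip still held; no verdict came back.

**Last checks from the wrist camera:**
- The bar was about 9.5 to 10 mm in, near the white marks, so roughly 10 N. This comes from camera measurements good to about 1 to 2 mm.
- The sole was within about 0.5° of square to the bar and about 0.3 mm off its middle.
- The handle was about 2 mm off the sole's centre. The tool height matched the fully seated height, with the fingertips about 8 mm above the sole.
- I held this pose for about 0.8 s before handing in. The other handles and objects looked unmoved in every picture I took.

**What did not go to plan:**
- **First slide:** pushing in small steps tilted the tool to about 0.1 rad. I worked it back upright and then pushed in longer strides.
- **First full press:** it took the bar to about 14 mm, so I eased back to about 10 mm.
- **Final force reading:** the wrist showed only about 2 N along the push. Because I eased back to this position, I think friction under the sole carries part of the spring's load. The figure of about 10 N comes from the bar's travel and was not measured directly.

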